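# Open the label printer past its hidden safety catch

## Task

Open the label printer so its roll can be changed: the blue cover has already popped up a little, but a hidden sprung catch under its raised front edge still holds it. Reach under that edge, feel for the catch's tab, push it to the printer's left against its spring (your left as you face the printer's front), lift the cover past the catch without forcing anything, and swing it up until it stands open by itself, well past half way to upright (60 degrees or a little more). Then let go and leave the things round about where they are.

Things in the scene. Friction and masses are not known exactly. Their poses are not given: they have to be found in the camera images.
- printer: White label printer, fixed to the counter: open-topped shell 110 (x) x 190 (y) x 152 (z) mm. Origin: centre of its underside. x points from its front to its back (away from the robot, give or take the yaw), y to its left for someone facing its front, z up. Front wall at x = -55 mm; the cover overhangs it by 55 mm, with free space below. Its parts stand no more than 25 N of push.
- cover (a joint): Angle of the blue cover, rad: 0 shut (level), grows as the front edge rises, stop at 1.45. Starts popped up at 0.11 to 0.16; while caught it rises only to about 0.2 (hook against keeper, rigid); hook above the keeper from about 0.35. The hinge is stiff (0.5 N m friction, cover about 0.3 kg): it stays where left; lifting takes about 4 to 6 N at the front edge.
- lip (a point): Middle of the cover's lower front edge (a smooth polished steel bead 9 mm thick, friction about 0.3), 160 mm from the hinge line; moves with the cover. Cover: blue plate 206 mm wide, 6 mm thick. x along the cover to the hinge, y left, z square to the plate, up. Nothing stands below the plate within 30 mm behind this edge but the catch's tab.
- parcel: Brown cardboard parcel, 85 x 111 x 43 mm, loose bystander; origin under its centre.
- letters: Bundle of letters, 112 x 191 x 37 mm, loose bystander; origin under its centre.
- tape: Roll of brown packing tape, 96 mm across, 48 mm high, loose bystander; origin under its centre.
- inkpad: Red and black ink pad, 71 x 112 x 19 mm, loose bystander; origin under its centre.
- search (a point): Under the overhang, 17 mm behind and 27 mm below the lip: mid-height of the hidden red tab (slippery, 4 mm thick in y; 2 to 29 mm behind the edge, reaching 52 mm down). Unmeasured along y: its right (-y) face lies 10 mm right to 30 mm left of this point. It moves only to the left (+y), sprung: 4 N at rest plus 0.25 N per mm; hook free after 8 to 9 mm, rigid stop at 20 mm; springs back.
- hinge (a point): Middle of the cover's hinge line, which runs along the printer's y at the top of its back wall: 50 mm behind the printer's origin, 154 mm above the counter.
- keeper_mid (a point): Free end of the steel keeper bar on the printer's front wall, under the cover (16 (x) x 60 (y) x 10 (z) mm; its end is 5 mm left of this point). It sits in a grey bracket that stands 23 mm out from the wall, 8 to 61 mm right of this point. The catch's steel post and hook hang beside and below the bar's end, 43 mm or more behind the lip, and move with the tab. Do not push on these.

How it is judged:
On the way:
1. the cover is lifted clear of the catch (value of joint cover above 0.4 rad), for 0.1 s.
At the end, for the whole second after the job is handed in: The cover stands open by itself at 0.9 rad (52 degrees) or more, at rest (value of joint cover above 0.9 rad and velocity of joint cover between -0.05 and 0.05 rad/s); the robot touches nothing.
It fails at once if the printer, its cover or its catch is pushed with more than 25 N (contact force between any of the fingers, the arm and printer above 25 N).
It fails at once if a bystander is moved by more than 20 mm (distance of any of parcel, letters, tape, inkpad from where it was at the start of the episode above 0.02 m).
It also fails if it takes over 54 s, if anything falls off the work surface, if the arm or the gripper's body presses on something with over 40 N, if the wrist force passes 120 N, or if a joint passes its speed limit or range.

## Robot

A 6-joint arm with a two-finger parallel gripper is mounted at the origin on a cart in front of the work surface, level with it; the furniture and walls round the work are solid. World frame = base frame: x ahead of the robot, y to its left, z up, the work surface at z = 0. Lengths are in m, angles in rad, forces in N, time in s.
With the tool pointing down it reaches from about 0.15 to 0.775 m from the base axis. Payload 6.1 kg.
Tool frame: the origin (TCP) lies at the very end of the fingers, on their centre line; the grasp point (between the pads) lies 19 mm behind it (env.grasp_offset is the distance from the TCP to the grasp point, in m); z points along the fingers, y is the line along which they close (so a half turn about z gives the same grasp; the last joint's range is limited). The gripper opens to 85 mm and grips with 20 to 120 N. Pads are 22 mm wide; open, the fingers measure 114 mm over their backs; the gripper's body (76 mm by 85 mm) begins 54 mm behind the grasp point. The pads swing forward as they close: fully open they stand 13 mm farther back than shut.
Start: joints at [1.149, 0.126, -0.04, 1.405, 0, 1.571], TCP at [0.215, 0.479, 0.196] pointing down, gripper open.
Joint ranges: [-2.72, 2.72], [-0.95, 1.95], [-1.27, 1.35], [-1.78, 2.02], [-1.46, 1.47], [-3.14, 3.14]. Speed limits (rad/s): [2.39, 2.39, 3.01, 3.14, 3.14, 3.14].

## Interface

Orientations are given as a 3x3 rotation matrix whose columns are the frame's x, y, z axes.
In Python, from cell import sensors, vision, env gives the robot as it stands. The module is installed in compiled form; this text tells all that it offers.
- The arm moves only by the tool step_arm, never from a script. Its argument "series" is a list that holds one entry, the list of rows, each a list of 6 numbers: the shift along the tool's x, y, z in cm, then the turn, a rotation vector about the tool's x, y, z in degrees. A call has 1 to 12 rows; each row is the pose to reach, as a shift and turn from the pose commanded when the call began, along the tool's axes at that moment; what a row does not reach only later rows make up. A row lasts 1/12 s, in which the tool goes at most 41.7 mm and 7.16 degrees, less where a joint would pass 70% of its speed; a pose out of reach is approached as far as the arm can. A call with a gripper value outside its range is refused whole. "jaw" is the opening in per cent of the stroke, from 0 (shut) to 100 (fully open), set as the call begins (left out, the last holds). The fingers move at their own pace and stop on an object; "squeeze" is the grip in N (left out, the last holds). Time passes only in rows, so rows that repeat a pose let the fingers close. It gives the time, the measured TCP pose, the force, the opening and the grip force at its end, in the units of the state.
- sensors.get_obs(): the state, without advancing time (a new reading comes with each control period).
- vision.get_image(name): name is "side" or "top" or "wrist"; returns a dict with "frame" (400x640x3 uint8, red, green, blue), "fovy" (degrees; the focal length in pixels is half the picture's height over the tangent of half this angle, whatever the lens; pixels are square), "cx", "cy" (the principal point, pixels), "view" (4x4, takes a point from world to camera coordinates); the wrist camera has in their place "mount" (4x4, takes a point from camera to tool coordinates, whose origin is the TCP and whose axes are the flange's). Camera axes: x right, y down, z forward; pixel columns grow to the right and rows downward; lengths in m; the calibration is good to about 2 mm. A picture is of the moment at which its call begins: read the wrist's pose just before it. There is no depth.
- env.job_done(): hands the job in; it is judged then, once.
Trained networks look in a picture, given as the dict that the camera call returned (one of the last four; its "shot" number tells which), for a name from the list of things; names that differ only in an ending like _2 or _b are one class to them, and where a whole thing is asked for, a point or a joint stands for the part that bears it (a point fixed in the world has none). Each returns a list of dicts, best first, with "score" (0 to 1); they miss things now and then, are a little off and sometimes report something else, mostly with a low value. They report only what shows in the picture. A call takes as long as a camera call.
- vision.spot_in(picture, thing): "at" ([x, y, z] in m, in world coordinates, good to about 4 mm: the middle of the surface that is visible of it).
The state is a dict: "t": time; "qpos": joint angles; "qvel": joint speeds; "joint_efforts": joint torques, N m; "ee_pos": TCP position; "tcp_rot": TCP orientation; "ft_force": force on the tool from outside, world axes, zero at the start; "ft_torque": the same for the moment, N m; "finger_gap": opening from 0.0 (shut) to 1.0 (fully open); "grip_force": force on a finger pad.
Only numpy, scipy, OpenCV 4.12 (cv2) and the standard library are available. Lean on these libraries where they do the work, as an engineer would, in place of code of your own. Each camera call takes 0.05 s, during which the arm holds its last target. There are 200 camera calls.

## Working session

There is one attempt and no reset: what is moved stays moved. The work goes in short steps, Python scripts to look and compute and a tool call to move; the robot and the scene stay as the last step left them, time stands still between calls to the robot, and variables do not carry over. Pictures are saved under pics/ and viewed, at most 10 in all, crops included, and the job is handed in when it is done.

Besides the shell and the picture viewer there is one more tool, called after "Call:" by a JSON object that holds its "name" and its "arguments". step_arm: Moves the arm, as the interface text tells. Its arguments: {"type":"object","properties":{"series":{"type":"array","items":{"type":"array","items":{"type":"array","items":{"type":"number"}}}},"jaw":{"type":"number"},"squeeze":{"type":"number"}},"required":["series"]}

```bash
mkdir -p pics
cat > h.py <<'E'
import numpy as np, cv2
from cell import sensors, vision, env
np.set_printoptions(precision=4,suppress=True)
def cam(p):
    f=p["frame"].shape[0]/2/np.tan(np.radians(p["fovy"])/2)
    return f,p["cx"],p["cy"]
def proj(p,P,V=None):
    V=p["view"] if V is None else V
    f,cx,cy=cam(p); c=(V@np.append(P,1))[:3]
    return np.array([cx+f*c[0]/c[2],cy+f*c[1]/c[2]])
def ray(p,uv,V=None):
    V=np.array(p["view"] if V is None else V); f,cx,cy=cam(p)
    d=V[:3,:3].T@np.array([(uv[0]-cx)/f,(uv[1]-cy)/f,1]); return -V[:3,:3].T@V[:3,3], d/np.linalg.norm(d)
def tri(rs):
    A=0;b=0
    for o,d in rs:
        M=np.eye(3)-np.outer(d,d);A=A+M;b=b+M@o
    return np.linalg.solve(A,b)
def save(p,n): cv2.imwrite("pics/"+n,cv2.cvtColor(p["frame"],cv2.COLOR_RGB2BGR))
E
python3 - <<'E'
from h import *
o=sensors.get_obs(); print(o["t"],o["ee_pos"],o["tcp_rot"],o["ft_force"])
for c in["side","top"]:
    p=vision.get_image(c); save(p,c+"1.png"); print(c,cam(p),np.array(p["view"]))
    for t in["printer","cover","lip","hinge","parcel","letters","tape","inkpad","keeper_mid"]:
        try: print(t,[(np.round(r["at"],4),round(r["score"],2)) for r in vision.spot_in(p,t)][:2])
        except Exception as e: print(t,e)
E
```

```text
0.0 [0.2147 0.4785 0.1954] [[-0.9124  0.4094 -0.0007]
 [ 0.4094  0.9124 -0.0015]
 [-0.     -0.0016 -1.    ]] [ 0.2656 -0.372   0.4807]
side (np.float64(383.79347774237857), 317.3289069713364, 197.1856080256496) [[ 0.966  -0.258   0.0146 -0.578 ]
 [-0.1872 -0.7375 -0.6489  0.1643]
 [ 0.1782  0.6241 -0.7607  1.0186]
 [ 0.      0.      0.      1.    ]]
printer [(array([ 0.6933, -0.0507,  0.1669]), 0.71)]
cover [(array([ 0.692 , -0.0257,  0.1676]), 0.96)]
lip [(array([ 0.6943, -0.0229,  0.1665]), 0.78)]
hinge [(array([ 0.6986, -0.0516,  0.1651]), 0.75)]
parcel [(array([0.638 , 0.3097, 0.0424]), 0.59)]
letters [(array([ 0.6283, -0.3496,  0.0336]), 0.56)]
tape [(array([0.4811, 0.3176, 0.0302]), 0.93)]
inkpad [(array([ 0.3888, -0.2856,  0.0145]), 0.76), (array([ 0.6968, -0.0178,  0.1747]), 0.48)]
keeper_mid [(array([ 0.6943, -0.0553,  0.1654]), 0.87)]
top (np.float64(378.6957822891653), 323.2135054154288, 193.1080561347134) [[-0.0037 -0.9997 -0.026  -0.0046]
 [-0.9891  0.0075 -0.1469  0.5779]
 [ 0.147   0.0252 -0.9888  1.247 ]
 [ 0.      0.      0.      1.    ]]
printer [(array([ 0.6884, -0.0012,  0.1727]), 0.81)]
cover [(array([ 0.6912, -0.0046,  0.1695]), 0.2)]
lip [(array([ 0.6877, -0.0037,  0.1708]), 0.77), (array([0.4717, 0.3271, 0.0444]), 0.56)]
hinge [(array([0.6931, 0.0003, 0.1694]), 0.9)]
parcel [(array([0.6352, 0.3319, 0.0421]), 0.84)]
letters [(array([ 0.6299, -0.334 ,  0.0355]), 0.8), (array([0.6911, 0.0002, 0.1681]), 0.29)]
tape [(array([0.4745, 0.3294, 0.0432]), 0.62)]
inkpad [(array([ 0.3858, -0.2812,  0.0216]), 0.74)]
keeper_mid [(array([ 0.6913, -0.0025,  0.1706]), 0.98)]
```

View pics/side1.png

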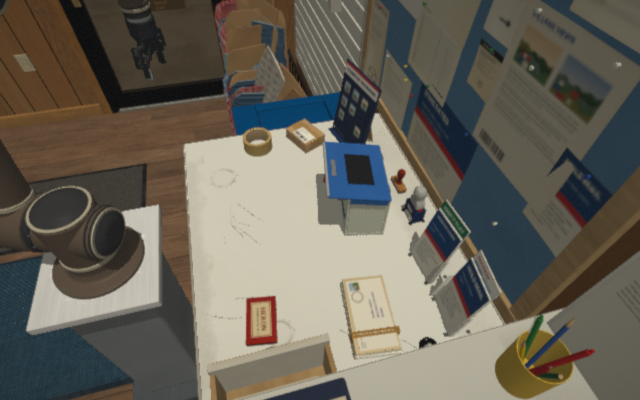

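View pics/top1.png

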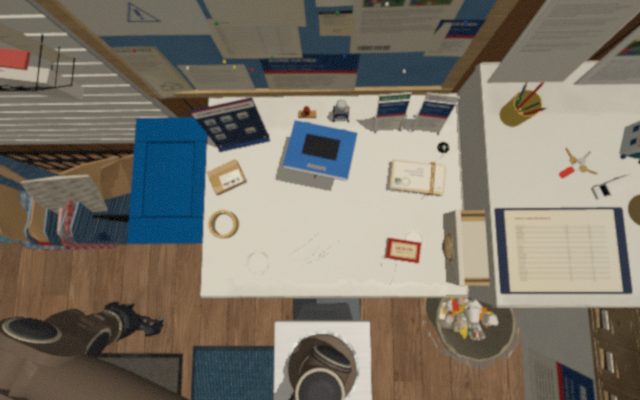

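Side view: the blue cover spans about (325,143)-(388,200), printer body below it to (385,232). Top view: the cover is a quad about (283,122)-(357,178), yawed a little; bystanders are well to the sides. I'll fit the cover quad in both views.

```bash
cat > quad.py <<'E'
from h import *
from scipy.optimize import least_squares
def quad(p,seed):
    hsv=cv2.cvtColor(p["frame"],cv2.COLOR_RGB2HSV)
    m=cv2.inRange(hsv,(100,110,60),(125,255,255))
    m=cv2.morphologyEx(m,cv2.MORPH_OPEN,np.ones((3,3)))
    n,l,s,c=cv2.connectedComponentsWithStats(m)
    k=l[int(seed[1]),int(seed[0])]
    if k==0: print("seed miss")
    cs,_=cv2.findContours((l==k).astype(np.uint8),cv2.RETR_EXTERNAL,cv2.CHAIN_APPROX_NONE)
    h=cv2.convexHull(max(cs,key=cv2.contourArea))
    for e in np.arange(2,15,.5):
        q=cv2.approxPolyDP(h,e,True)[:,0]
        if len(q)==4: break
    return q.astype(float),s[k]
def plate(v):
    x,y,yaw,th,dz=v
    R=np.array([[np.cos(yaw),-np.sin(yaw),0],[np.sin(yaw),np.cos(yaw),0],[0,0,1]])
    P=[]
    for L,w in[(160,103),(160,-103),(0,-103),(0,103)]:
        loc=np.array([50-L*np.cos(th)-dz*np.sin(th),w,154+L*np.sin(th)+dz*np.cos(th)])/1000  # dz = top of plate over hinge line, mm
        P.append(np.array([x,y,0])+R@loc)
    return P
E
python3 - <<'E'
from quad import *
pics=[vision.get_image("side"),vision.get_image("top")]
qs=[quad(pics[0],(332,185)),quad(pics[1],(295,140))]
for q in qs: print(q)
def res(v):
    r=[]
    for p,(q,_) in zip(pics,qs):
        for P in plate(v):
            u=proj(p,P); d=q-u; r+=list(d[np.argmin((d**2).sum(1))])
    # weak priors
    return r+[(v[4]-6)/2]
best=min((least_squares(res,[.69,0,y,.13,6]) for y in(-.2,0,.2)),key=lambda s:s.cost)
print(best.x,best.cost); print(np.round(res(best.x),1))
J=best.jac; print(np.sqrt(np.diag(np.linalg.inv(J.T@J))))
for p,n in zip(pics,"st"):
    im=cv2.cvtColor(p["frame"],cv2.COLOR_RGB2BGR); im=cv2.resize(im,None,fx=4,fy=4)
    for P in plate(best.x):cv2.circle(im,tuple(int(4*a+2) for a in proj(p,P)),5,(0,255,0),1)
    c=(proj(p,plate(best.x)[0])+proj(p,plate(best.x)[2]))*2; c=c.astype(int)
    cv2.imwrite(f"pics/fit_{n}.png",im[c[1]-200:c[1]+250,c[0]-200:c[0]+200])
a=[cv2.imread(f"pics/fit_{n}.png") for n in"st"]; cv2.imwrite("pics/fit.png",np.hstack(a))
E
```

```text
(array([[326., 142.],
       [378., 146.],
       [390., 200.],
       [330., 197.]]), array([ 326,  140,   65,   65, 2585], dtype=int32))
(array([[295., 122.],
       [355., 133.],
       [346., 176.],
       [284., 164.]]), array([ 284,  122,   72,   55, 2104], dtype=int32))
[ 0.73   -0.008  -0.2088  0.146   2.2585] 22.576597152671635
[ 2.2  1.5  0.8  0.4 -1.9 -0.8 -1.   0.6  1.9 -1.3 -1.7 -2.4 -2.1  1.4
  1.2  2.5 -1.9]
[0.0012 0.0014 0.0087 0.0195 1.6743]
```

View pics/fit.png

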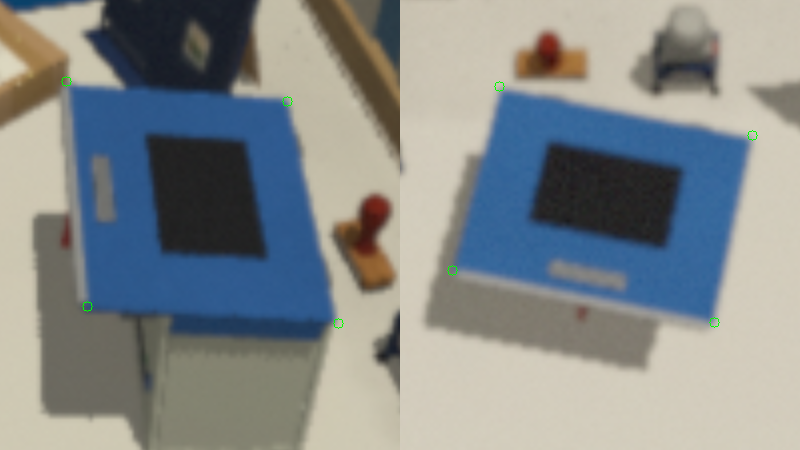

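Both crops show the fitted corners within about 2 px (front steel bead lies outside the blue mask), and the red tab peeps out below the front edge (side crop ~(67,232); top crop ~(581,313)). Refit with the bead excluded and locate the tab.

Run:
```python
from quad import *
import quad as Q
pics=[vision.get_image("side"),vision.get_image("top")]
qs=[]
for p,s in zip(pics,((332,185),(295,140))):
    q,_=quad(p,s); c=q.mean(0); q=q+.6*np.sign(q-c); qs.append(q)
def pl(v,Lf=None):
    x,y,yaw,th,dz,L=v
    return [P for P in pts(v,[(L,103,dz),(L,-103,dz),(-2,-103,dz),(-2,103,dz)])]
def pts(v,l):
    x,y,yaw,th=v[:4]; c,s=np.cos(yaw),np.sin(yaw); o=[]
    for L,w,d in l:
        a=(50-L*np.cos(th)-d*np.sin(th))/1000; b=w/1000; z=(154+L*np.sin(th)+d*np.cos(th))/1000
        o.append(np.array([x+c*a-s*b,y+s*a+c*b,z]))
    return o
def res(v):
    r=[]
    for p,q in zip(pics,qs):
        for P in pl(v):
            d=q-proj(p,P); r+=list(d[np.argmin((d**2).sum(1))])
    return r+[(v[4]-6)/1.5,(v[5]-155)/3,(v[3]-.135)/.02]
b=least_squares(res,[.73,0,-.2,.13,6,155]);v=b.x
print(v,b.cost);print(np.round(b.fun,1))
lip=pts(v,[(160,0,0)])[0];print("lip",lip)
for p in pics:
    hsv=cv2.cvtColor(p["frame"],cv2.COLOR_RGB2HSV)
    m=(cv2.inRange(hsv,(0,100,40),(8,255,255))|cv2.inRange(hsv,(170,100,40),(180,255,255)))
    n,l,s,c=cv2.connectedComponentsWithStats(m,connectivity=8)
    u0=proj(p,lip)
    for k in range(1,n):
        if np.linalg.norm(c[k]-u0)<40:
            print("red",s[k],c[k],"lip px",u0)
            # intersect ray with plane of front tab face
            for back in(2,6):
                P0=pts(v,[(160-back,0,0)])[0]; o,d=ray(p,c[k]); n_=P0-pts(v,[(0,0,0)])[0];n_/=np.linalg.norm(n_)
                X=o+d*((P0-o)@n_)/(d@n_); cy=np.array([-np.sin(v[2]),np.cos(v[2]),0]); print(" back",back,X,"y rel",(X-lip)@cy*1000,"z rel",(X-lip)[2]*1000)
```

```text
[  0.7252  -0.0075  -0.2124   0.1247   4.8    151.8897] 6.074688307066777
[ 0.6  0.4 -0.6  0.4 -0.1  0.2  0.4  0.4  1.   0.  -1.3 -1.2 -1.6 -0.1
  0.6  1.3 -0.8 -1.  -0.5]
lip [0.6189 0.0155 0.1739]
red [323 176   2   6   8] [323.75 179.  ] lip px [324.3581 168.2949]
 back 2 [0.6149 0.0042 0.1456] y rel -11.863844023156174 z rel -28.282021374984033
 back 6 [0.6203 0.0215 0.1263] y rel 6.23166034110934 z rel -47.618365522475116
```

```bash
cat >> h.py <<'E'
from scipy.spatial.transform import Rotation as Rot
def Rd(az,pitch):  # z along azimuth, pitched up by pitch; y up-ish; x left
    z=np.array([np.cos(az)*np.cos(pitch),np.sin(az)*np.cos(pitch),np.sin(pitch)])
    x=np.array([-np.sin(az),np.cos(az),0]); return np.column_stack([x,np.cross(z,x),z])
def rel(p0,R0,p,R):
    return np.round(R0.T@(np.array(p)-p0)*100,2), np.round(Rot.from_matrix(R0.T@R).as_rotvec(degrees=True),1)
E
python3 - <<'E'
from h import *
o=sensors.get_obs(); p=np.array(o["ee_pos"]);R=np.array(o["tcp_rot"])
A=([.33,.25,.26],Rd(.45,-.8)); print(rel(p,R,*A))
print(rel(*A,[.462,.049,.144],Rd(-.2124,0)))
w=vision.get_image("wrist");print(np.array(w["mount"]),cam(w))
E
```

```text
(array([-19.87, -16.18,  -6.38]), array([-42.3, -15.4,  38. ]))
(array([-23.84,  -5.83,  10.51]), array([-44.1, -35.9,  15.2]))
[[-0.0006 -0.9596 -0.2812  0.0708]
 [ 1.     -0.0004 -0.0009 -0.0014]
 [ 0.0008 -0.2812  0.9596 -0.1765]
 [ 0.      0.      0.      1.    ]] (np.float64(316.1951828462486), 322.9856580239501, 201.1534239621355)
```

Call:
{"name": "step_arm", "arguments": {"series": [[[-3,-2.5,-1,-5,-2,5],[-6,-5,-2,-10,-4,9.5],[-9,-7.5,-3,-16,-6,14],[-12,-10,-4,-21,-7.5,19],[-15,-12,-5,-26.5,-9.5,24],[-18,-14.5,-6,-32,-11.5,28.5],[-20,-16,-6.4,-37,-13.5,33.5],[-20,-16,-6.4,-42.3,-15.4,38],[-20,-16,-6.4,-42.3,-15.4,38],[-20,-16,-6.4,-42.3,-15.4,38]]], "jaw": 0}}

```text
t: 2.08
ee_pos: [0.3308, 0.2497, 0.2591]
tcp_rot: [[-0.435, 0.646, 0.628], [0.901, 0.311, 0.304], [0.001, 0.697, -0.717]]
ft_force: [-0.6, 0.1, 0.5]
finger_gap: -0.002
grip_force: 0.0
```

Call:
{"name": "step_arm", "arguments": {"series": [[[-3,-0.7,1.3,-5.5,-4.5,1.9],[-6,-1.5,2.6,-11,-9,3.8],[-9,-2.2,4,-16.5,-13.5,5.7],[-12,-2.9,5.2,-22,-18,7.6],[-15,-3.6,6.5,-27.5,-22.5,9.5],[-18,-4.4,7.9,-33,-27,11.4],[-21,-5.1,9.2,-38.5,-31.5,13.3],[-23.8,-5.8,10.5,-44.1,-35.9,15.2],[-23.8,-5.8,10.5,-44.1,-35.9,15.2],[-23.8,-5.8,10.5,-44.1,-35.9,15.2]]]}}

```text
t: 2.92
ee_pos: [0.3731, 0.1084, 0.1822]
tcp_rot: [[0.235, 0.096, 0.967], [0.972, -0.017, -0.234], [-0.006, 0.995, -0.097]]
ft_force: [-1.6, -5.2, 12.7]
finger_gap: -0.002
grip_force: 0.0
```

Run:
```python
from h import *
import json
o=sensors.get_obs(); print(o["t"],o["qpos"],o["ee_pos"],o["ft_force"])
w=vision.get_image("wrist"); save(w,"w1.png")
T=np.eye(4);T[:3,:3]=o["tcp_rot"];T[:3,3]=o["ee_pos"]
V=np.linalg.inv(T@np.array(w["mount"])); np.save("w1.npy",V)
lip=np.array([.6189,.0155,.1739]); print("lip px",proj(w,lip,V));
```

```text
2.9167 [ 1.2913 -0.4602 -1.2617  0.3664 -1.4647  2.7305] [0.3731 0.1084 0.1822] [-1.5531 -5.2464 12.7362]
lip px [335.7164 183.5351]
```

View pics/w1.png

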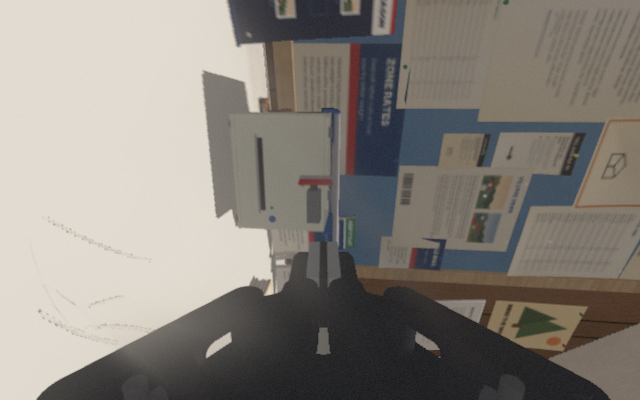

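The wrist view (image right = up, image up = printer's left): red tab at about (315,182), grey bracket at (313,205) right of it, lip edge near column 335. The arm is folded against joint limits here; I'll see whether it settles.

Call:
{"name": "step_arm", "arguments": {"series": [[[0,3,8,0,0,0],[0,6,8,0,0,0],[0,6,8,0,0,0],[0,6,8,0,0,0]]]}}

```text
t: 3.3
ee_pos: [0.4336, 0.1109, 0.2579]
tcp_rot: [[0.258, 0.137, 0.956], [0.966, -0.026, -0.257], [-0.01, 0.99, -0.139]]
ft_force: [0.2, 2.0, -0.8]
finger_gap: -0.002
grip_force: 0.0
```

Run:
```python
from h import *
o=sensors.get_obs(); print(o["t"],o["qpos"],o["qvel"],o["ee_pos"],o["tcp_rot"],o["ft_force"])
im=cv2.cvtColor(cv2.imread("pics/w1.png"),cv2.COLOR_BGR2HSV)
m=cv2.inRange(im,(0,110,50),(8,255,255))|cv2.inRange(im,(170,110,50),(180,255,255))
print([s for s in cv2.connectedComponentsWithStats(m)[2] if abs(s[0]-315)<40 and abs(s[1]-182)<30])
```

```text
3.3 [ 1.0304 -0.6383 -1.2618 -0.1511 -1.2603  2.0137] [-1.1105 -0.0807 -0.0082 -1.5246  1.0181 -1.6726] [0.4336 0.1109 0.2579] [[ 0.2577  0.1369  0.9565]
 [ 0.9662 -0.0264 -0.2566]
 [-0.0099  0.9902 -0.139 ]] [ 0.1966  2.0325 -0.7932]
[array([299, 179,  26,   6, 109], dtype=int32)]
```

Call:
{"name": "step_arm", "arguments": {"series": [[[0,0,3,0,0,0],[0,0,6,0,0,0],[0,0,9,0,0,0],[0,0,9,0,0,0],[0,0,9,0,0,0],[0,0,9,0,0,0]]]}}

```text
t: 3.8
ee_pos: [0.5226, 0.0929, 0.2531]
tcp_rot: [[0.272, 0.159, 0.949], [0.962, -0.03, -0.27], [-0.014, 0.987, -0.162]]
ft_force: [0.3, 0.1, 0.3]
finger_gap: -0.002
grip_force: 0.0
```

Run:
```python
from h import *
o=sensors.get_obs(); print(o["t"],o["qpos"],o["qvel"],o["ee_pos"],o["tcp_rot"],o["ft_force"])
```

```text
3.8 [ 0.7176 -0.4566 -1.2639 -0.5152 -0.975   1.8004] [ 0.0408 -0.0189 -0.0093  0.0058 -0.0017  0.0141] [0.5226 0.0929 0.2531] [[ 0.2716  0.1593  0.9491]
 [ 0.9623 -0.0305 -0.2702]
 [-0.0141  0.9868 -0.1616]] [0.278  0.1053 0.3097]
```

```bash
cat > kin.py <<'E'
from h import *
from scipy.optimize import least_squares
D=[([1.149,.126,-.04,1.405,0,1.571],[.2147,.4785,.1954]),
([1.2913,-.4602,-1.2617,.3664,-1.4647,2.7305],[.3731,.1084,.1822]),
([1.0304,-.6383,-1.2618,-.1511,-1.2603,2.0137],[.4336,.1109,.2579]),
([.7176,-.4566,-1.2639,-.5152,-.975,1.8004],[.5226,.0929,.2531])]
def fk(q,k):
    a0,h,L1,L2,d2,L3,L4,lat=k
    f=q[1]-q[2]; Rz=Rot.from_euler("z",q[0]); Rp=Rot.from_euler("y",f+q[3]); R5=Rot.from_euler("z",q[4])
    v=np.array([a0,lat,h])+L1*np.array([np.sin(q[1]),0,np.cos(q[1])])+Rot.from_euler("y",f).apply([L2,0,d2])
    v=v+Rp.apply(np.array([L3,0,0])+R5.apply([L4,0,0]))
    R=Rz*Rp*R5*Rot.from_euler("x",q[5])
    M=R.as_matrix()@np.array([[0,0,1],[0,1,0],[-1,0,0]]).astype(float)
    return Rz.apply(v),M
K=least_squares(lambda k:np.concatenate([fk(q,k)[0]-p for q,p in D]+[1e-3*(k-np.array([0,.2,.4,.4,0,.1,.2,0]))]),[0,.2,.4,.4,0,.1,.2,0])
if __name__=="__main__":
    print(K.x,K.cost)
    for q,p in D:
        P,M=fk(q,K.x); print((P-p)*1000)
    o=sensors.get_obs(); print(fk(o["qpos"],K.x)[1],o["tcp_rot"])
E
python3 kin.py
```

```text
[0.0002 0.1435 0.5304 0.4507 0.0797 0.1478 0.3306 0.    ] 2.887057486192238e-08
[-0.0084 -0.007   0.0185]
[ 0.011  -0.0159  0.0217]
[ 0.03    0.0047 -0.0706]
[-0.02    0.0269  0.0304]
[[ 0.2716  0.1593  0.9491]
 [ 0.9623 -0.0305 -0.2702]
 [-0.0141  0.9868 -0.1616]] [[ 0.2716  0.1593  0.9491]
 [ 0.9623 -0.0305 -0.2702]
 [-0.0141  0.9868 -0.1616]]
```

```bash
cat > ik.py <<'E'
from kin import *
lo=np.array([-2.72,-.95,-1.27,-1.78,-1.46,-3.14])+.02; hi=np.array([2.72,1.95,1.35,2.02,1.47,3.14])-.02
def ik(p,R,q0=None,n=6):
    rng=np.random.default_rng(0);best=None
    for i in range(n):
        s=np.array(q0) if (i==0 and q0 is not None) else np.array([rng.uniform(-.8,1.2),rng.uniform(-.5,1.2),rng.uniform(-1.2,.5),rng.uniform(-1,1),rng.uniform(-1,1),1.57])
        def r(q):
            P,M=fk(q,K.x); return np.r_[(P-p)*10,Rot.from_matrix(M.T@R).as_rotvec()]
        S=least_squares(r,np.clip(s,lo,hi),bounds=(lo,hi))
        if best is None or S.cost<best[0]: best=(S.cost,S.x)
        if best[0]<1e-8: break
    return best
E
python3 - <<'E'
from ik import *
yaw=-.2124; ux=np.array([np.cos(yaw),np.sin(yaw),0]); h=np.array([.725,-.0075,0])+.05*ux+[0,0,.154]
def lip(th): return h+.16*(-np.cos(th)*ux+np.array([0,0,np.sin(th)]))
for az in(-.5,-.21,0,.2):
  for p in(.1,0,-.15,-.3,-.45,-.6):
    out=[]
    R=Rd(az,p); q=None
    for th in(.12,.12,.4,.7,1.0,1.15):
        t=lip(th)+.022*ux-np.array([0,0,.027])  if p>-.1 else lip(th)+R[:,2]*.025-R[:,1]*.016
        c,q=ik(t,R,q); out.append(round(np.sqrt(2*c),3))
        if th==.12:q1=q
    print(az,p,out,q1)
E
```

```text
-0.5 0.1 [np.float64(0.11), np.float64(0.11), np.float64(0.06), np.float64(0.006), np.float64(0.0), np.float64(0.0)] [ 0.4684  0.513  -1.25   -1.76   -1.0064  1.5752]
-0.5 0 [np.float64(0.04), np.float64(0.04), np.float64(0.0), np.float64(0.0), np.float64(0.0), np.float64(0.0)] [ 0.4684  0.5146 -1.25   -1.76   -1.0064  1.5746]
-0.5 -0.15 [np.float64(0.0), np.float64(0.0), np.float64(0.0), np.float64(0.0), np.float64(0.0), np.float64(0.0)] [ 0.4308  0.1549 -1.2309 -1.1379 -0.9158  1.7689]
-0.5 -0.3 [np.float64(0.0), np.float64(0.0), np.float64(0.0), np.float64(0.0), np.float64(0.0), np.float64(0.0)] [ 0.4146 -0.048  -1.1223 -0.605  -0.8586  1.9372]
-0.5 -0.45 [np.float64(0.0), np.float64(0.0), np.float64(0.0), np.float64(0.0), np.float64(0.0), np.float64(0.0)] [ 0.3858 -0.1389 -0.993  -0.2019 -0.7717  2.0601]
-0.5 -0.6 [np.float64(0.0), np.float64(0.0), np.float64(0.0), np.float64(0.0), np.float64(0.0), np.float64(0.0)] [ 0.3468 -0.1625 -0.8596  0.1044 -0.6666  2.1391]
-0.21 0.1 [np.float64(0.329), np.float64(0.329), np.float64(0.276), np.float64(0.164), np.float64(0.0), np.float64(0.
[... 2169 characters left out ...]
-0.0135 -1.25   -0.9361  0.5989  1.4155]
0.2 -0.15 [np.float64(0.153), np.float64(0.153), np.float64(0.067), np.float64(0.0), np.float64(0.0), np.float64(0.0)] [-0.1747 -0.1199 -1.25   -0.8131  0.4065  1.4529]
0.2 -0.3 [np.float64(0.023), np.float64(0.023), np.float64(0.0), np.float64(0.0), np.float64(0.0), np.float64(0.0)] [-0.1356 -0.1619 -1.25   -0.7478  0.3237  1.4606]
0.2 -0.45 [np.float64(0.0), np.float64(0.0), np.float64(0.0), np.float64(0.0), np.float64(0.0), np.float64(0.0)] [-0.1182 -0.2576 -1.1409 -0.4129  0.2856  1.4285]
0.2 -0.6 [np.float64(0.0), np.float64(0.0), np.float64(0.0), np.float64(0.0), np.float64(0.0), np.float64(0.0)] [-0.1003 -0.2857 -0.997  -0.0898  0.2466  1.3977]
```

Run:
```python
from ik import *
yaw=-.2124; ux=np.array([np.cos(yaw),np.sin(yaw),0]); uy=np.array([-np.sin(yaw),np.cos(yaw),0]); h=np.array([.725,-.0075,0])+.05*ux+[0,0,.154]
lip0=h+.16*(-np.cos(.125)*ux+np.array([0,0,np.sin(.125)]))
o=sensors.get_obs(); w=vision.get_image("wrist"); save(w,"w2.png")
T=np.eye(4);T[:3,:3]=o["tcp_rot"];T[:3,3]=o["ee_pos"]; V=np.linalg.inv(T@np.array(w["mount"]))
hsv=cv2.cvtColor(w["frame"],cv2.COLOR_RGB2HSV)
m=cv2.inRange(hsv,(0,110,50),(8,255,255))|cv2.inRange(hsv,(170,110,50),(180,255,255))
l=proj(w,lip0,V); print("lip px",l)
n,lab,s,c=cv2.connectedComponentsWithStats(m)
im=cv2.cvtColor(w["frame"],cv2.COLOR_RGB2BGR)
for b in(0,2):
  for yy in(-100,0,100): cv2.circle(im,tuple(int(a) for a in proj(w,lip0+uy*yy/1000,V)),2,(0,255,0),1)
for k in range(1,n):
    if np.linalg.norm(c[k]-l)<70 and s[k][4]>20:
        x0,y0,ww,hh=s[k][:4]; print(s[k])
        ys,xs=np.where(lab==k)
        for nm,uv in(("top",(x0+ww/2,y0)),("bot",(x0+ww/2,y0+hh)),("left",(x0,y0+hh/2)),("right",(x0+ww,y0+hh/2))):
            oo,d=ray(w,uv,V)
            for back in(.002,.028):
                X=oo+d*(((lip0+back*ux)-oo)@ux)/(d@ux); print(nm,back,"y",(X-lip0)@uy*1000,"z",(X-lip0)[2]*1000)
x,y=int(l[0]),int(l[1]); x=max(100,min(540,x)); y=max(75,min(325,y))
cv2.imwrite("pics/w2c.png",cv2.resize(im[y-75:y+75,x-100:x+100],None,fx=4,fy=4))
# feasibility of the whole rotation
q=None
for L in(.022,):
  for p0 in(-.45,-.4):
    R0=Rd(yaw,p0)
    for back in(-.10,-.05,0):
        t=lip0+R0[:,2]*(L+back)-R0[:,1]*.016; c,q=ik(t,R0,q); print("appr",back,t,round(np.sqrt(2*c),4),q)
    for th in np.arange(.125,1.25,.125):
        S=Rot.from_rotvec(uy*(th-.125)).as_matrix()
        t0=lip0+R0[:,2]*L-R0[:,1]*.016
        c,q=ik(h+S@(t0-h),S@R0,q); print(round(th,2),h+S@(t0-h),round(np.sqrt(2*c),4),q)
```

```text
lip px [264.864  227.9459]
[214 215  47  13 493]
top 0.002 y 11.37039866071279 z -29.345546135737365
top 0.028 y -0.15919738205027248 z -41.77341781857719
bot 0.002 y -3.4264965766745386 z -30.725296695617825
bot 0.028 y -16.318296515716955 z -43.28018837545095
left 0.002 y 2.0378924506663005 z -56.33727373013917
left 0.028 y -10.350855199067368 z -71.25000699417771
right 0.002 y 5.970118217453801 z -4.449120361973674
right 0.028 y -6.056628270912304 z -14.585024192884655
appr -0.1 [0.5432 0.0317 0.1935] 0.0 [ 0.3582 -0.5517 -1.1413 -0.0686 -0.508   1.8431]
appr -0.05 [0.5872 0.0222 0.1717] 0.0 [ 0.2793 -0.4039 -1.143  -0.2378 -0.4391  1.7996]
appr 0 [0.6313 0.0127 0.15  ] 0.0 [ 0.2182 -0.2538 -1.1258 -0.3834 -0.3854  1.768 ]
0.12 [0.6313 0.0127 0.15  ] 0.0 [ 0.2182 -0.2538 -1.1258 -0.3834 -0.3854  1.768 ]
0.25 [0.6319 0.0126 0.1682] 0.0 [ 0.1945 -0.2991 -0.9685 -0.0549 -0.3386  1.801 ]
0.38 [0.6347 0.012  0.1862] 0.0 [ 0.1668 -0.2819 -0.8013  0.2171 -0.2871  1.8221]
0.5 [0.6397 0.0109 0.2037] 0.0 [ 0.1375 -0.2259 -0.6263  0.4557 -0.2347  1.8327]
0.62 [0.6468 0.0094 0.2204] 0.0 [ 0.1
[... 672 characters left out ...]
51 -0.2274 -1.1717 -0.5076 -0.4009  1.751 ]
0.25 [0.6331 0.0123 0.1687] 0.0 [ 0.2026 -0.2982 -1.0176 -0.1552 -0.3564  1.7881]
0.38 [0.636  0.0117 0.1866] 0.0 [ 0.1755 -0.2958 -0.8524  0.1309 -0.3059  1.8132]
0.5 [0.641  0.0106 0.2039] 0.0 [ 0.1462 -0.2489 -0.6791  0.3777 -0.2534  1.8272]
0.62 [0.6482 0.0091 0.2204] 0.0 [ 0.1166 -0.1728 -0.4979  0.6016 -0.2022  1.8321]
0.75 [0.6572 0.0071 0.236 ] 0.0 [ 0.0882 -0.0754 -0.3073  0.8132 -0.1543  1.8298]
0.88 [0.6681 0.0048 0.2502] 0.0 [ 0.0619  0.0395 -0.1044  1.02   -0.1109  1.8222]
1.0 [0.6807 0.0021 0.2629] 0.0 [ 0.0381  0.1713  0.1163  1.2287 -0.0723  1.8108]
1.12 [ 0.6947 -0.001   0.274 ] 0.0 [ 0.017   0.3228  0.3659  1.4475 -0.0387  1.797 ]
```

View pics/w2c.png

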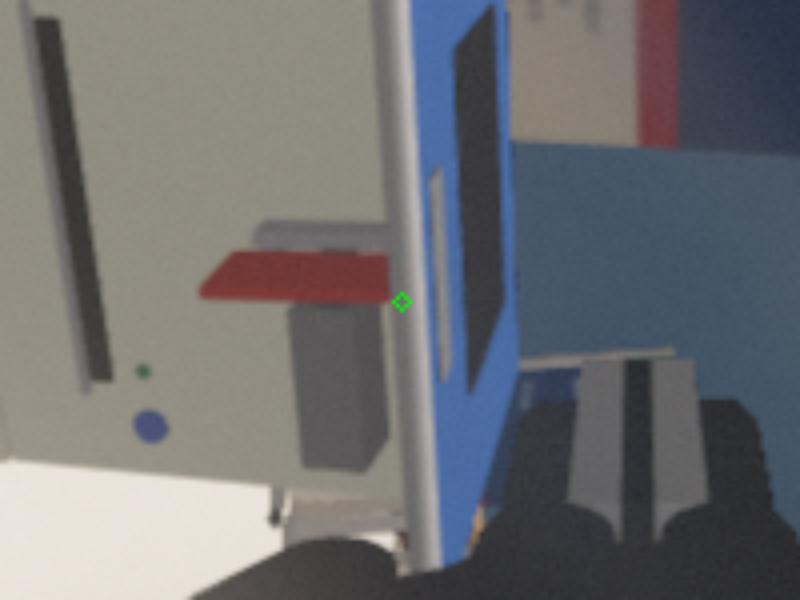

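The crop shows the red tab at (295,275) just right of the printed lip centre's left, the bracket at (340,385) to its right and further back, and my model lip (401,302) on the bead. Tab's right face is at about y = -3 mm relative to the lip. Stage right of it, tool pitched 26° down.

```bash
cat > geo.py <<'E'
from ik import *
yaw=-.2124; ux=np.array([np.cos(yaw),np.sin(yaw),0]); uy=np.array([-np.sin(yaw),np.cos(yaw),0]); h=np.array([.725,-.0075,0])+.05*ux+[0,0,.154]
lip0=h+.16*(-np.cos(.125)*ux+np.array([0,0,np.sin(.125)])); R0=Rd(yaw,-.45)
def tgt(L,y,dn): return lip0+R0[:,2]*L+uy*y-R0[:,1]*dn
def now():
    o=sensors.get_obs(); p=np.array(o["ee_pos"]);R=np.array(o["tcp_rot"])
    d=R0.T@(p-lip0)*1000
    print("t",o["t"],"L,y,dn mm:",d[2],d[0],-d[1],"F tool",R.T@np.array(o["ft_force"]),"F printer",np.array([ux,uy,[0,0,1]])@np.array(o["ft_force"]),"dR",Rot.from_matrix(R0.T@R).as_rotvec(degrees=True)); return p,R
E
python3 - <<'E'
from geo import *
p,R=now(); print(rel(p,R,tgt(-.04,-.022,.024),R0)); print(rel(tgt(-.04,-.022,.024),R0,tgt(.022,-.022,.024),R0))
E
```

```text
t 3.85 L,y,dn mm: -134.25227784663883 56.139975673086745 -23.186585824789763 F tool [ 0.0277 -0.4749  0.0093] F printer [-0.066   0.0256 -0.4705] dR [-16.4676  -3.5703   0.334 ]
(array([-7.3 , -7.22,  8.17]), array([16.5,  3.6, -0.3]))
(array([-0. , -0. ,  6.2]), array([0., 0., 0.]))
```

Call:
{"name": "step_arm", "arguments": {"series": [[[-2.5,-2.5,0,5.5,1.2,-0.1],[-5,-5,1,11,2.4,-0.2],[-7.3,-7.2,3,16.5,3.6,-0.3],[-7.3,-7.2,6,16.5,3.6,-0.3],[-7.3,-7.2,8.2,16.5,3.6,-0.3],[-7.3,-7.2,8.2,16.5,3.6,-0.3],[-7.3,-7.2,8.2,16.5,3.6,-0.3]]]}}

```text
t: 4.43
ee_pos: [0.569, 0.0039, 0.1694]
tcp_rot: [[0.21, 0.426, 0.88], [0.978, -0.093, -0.189], [0.001, 0.9, -0.436]]
ft_force: [-0.4, -0.4, -0.8]
finger_gap: -0.002
grip_force: 0.0
```

Run:
```python
from geo import *
p,R=now(); print(rel(p,R,tgt(.022,-.022,.024),R0))
w=vision.get_image("wrist"); T=np.eye(4);T[:3,:3]=R;T[:3,3]=p; V=np.linalg.inv(T@np.array(w["mount"]))
im=cv2.cvtColor(w["frame"],cv2.COLOR_RGB2BGR); l=proj(w,lip0,V); print(l)
im2=cv2.resize(im,None,fx=4,fy=4); cv2.circle(im2,tuple(int(4*a+2) for a in l),5,(0,255,0),1)
x,y=[int(4*a) for a in l]; y=min(max(y+60,300),1300); x=min(max(x,400),2100)
cv2.imwrite("pics/w3.png",im2[y-300:y+300,x-400:x+400])
```

```text
t 4.4333 L,y,dn mm: -39.595868551902996 -21.784499523977924 24.170841323600456 F tool [-0.4711 -0.8805  0.114 ] F printer [-0.2809 -0.4701 -0.8428] dR [0.0513 0.0539 0.0607]
(array([-0.03,  0.02,  6.16]), array([-0.1, -0.1, -0.1]))
[358.8879 179.9519]
```

View pics/w3.png

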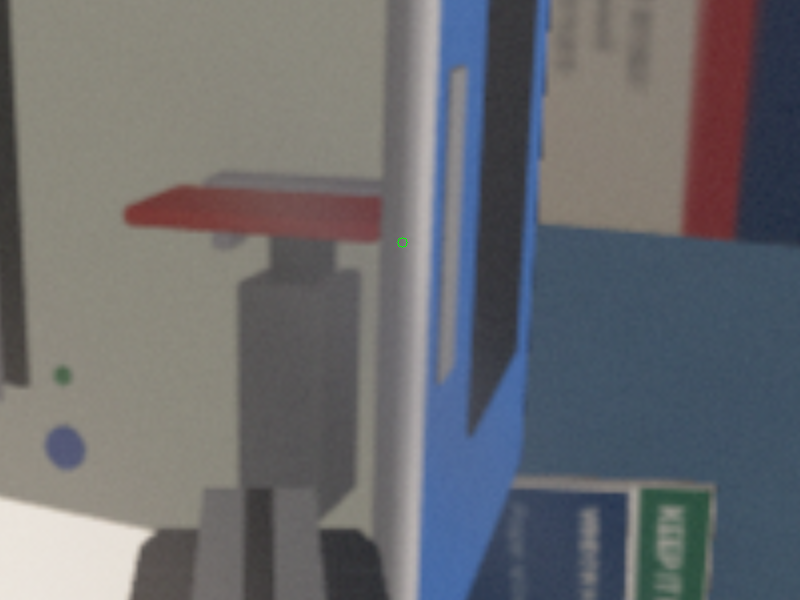

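The finger (bottom, columns 195-320) passes below the bead (385-440), right of the tab (row ~235) and in front of the bracket. Slide in.

Call:
{"name": "step_arm", "arguments": {"series": [[[0,0,2,0,0,0],[0,0,4,0,0,0],[0,0,5.5,0,0,0],[0,0,6.5,0,0,0],[0,0,6.5,0,0,0],[0,0,6.5,0,0,0]]]}}

```text
t: 4.98
ee_pos: [0.6255, -0.0071, 0.1405]
tcp_rot: [[0.209, 0.427, 0.88], [0.978, -0.093, -0.187], [0.002, 0.9, -0.437]]
ft_force: [0.3, -0.2, 0.4]
finger_gap: 0.001
grip_force: 0.0
```

Call:
{"name": "step_arm", "arguments": {"series": [[[0.2,0,0,0,0,0],[0.4,0,0,0,0,0],[0.6,0,0,0,0,0],[0.6,0,0,0,0,0]]]}}

```text
t: 5.32
ee_pos: [0.6275, -0.0021, 0.1419]
tcp_rot: [[0.21, 0.424, 0.881], [0.978, -0.094, -0.188], [0.003, 0.901, -0.434]]
ft_force: [-0.4, 0.4, -0.1]
finger_gap: -0.005
grip_force: 0.0
```

```bash
python3 -c "from geo import *;now()"
```

```text
t 5.3167 L,y,dn mm: 25.032375784214736 -15.311634130645222 23.533843419508106 F tool [ 0.2768 -0.3051 -0.3846] F printer [-0.4791  0.2768 -0.1069] dR [-0.0302  0.1021  0.1376]
```

Call:
{"name": "step_arm", "arguments": {"series": [[[0.1,0,0,0,0,0],[0.2,0,0,0,0,0],[0.3,0,0,0,0,0],[0.3,0,0,0,0,0]]]}}

```text
t: 5.65
ee_pos: [0.6282, 0.0, 0.141]
tcp_rot: [[0.211, 0.425, 0.88], [0.977, -0.094, -0.189], [0.002, 0.9, -0.436]]
ft_force: [0.4, -0.2, 0.5]
finger_gap: 0.003
grip_force: 0.0
```

Call:
{"name": "step_arm", "arguments": {"series": [[[0.1,0,0,0,0,0],[0.2,0,0,0,0,0],[0.3,0,0,0,0,0],[0.3,0,0,0,0,0]]]}}

```text
t: 5.98
ee_pos: [0.6289, 0.003, 0.141]
tcp_rot: [[0.211, 0.425, 0.88], [0.977, -0.094, -0.189], [0.003, 0.9, -0.436]]
ft_force: [-0.1, 0.0, 0.9]
finger_gap: 0.004
grip_force: 0.0
```

```bash
python3 -c "from geo import *;now()"
```

```text
t 5.9833 L,y,dn mm: 25.667389969854 -9.979340551341874 24.14465689583655 F tool [-0.0181  0.7713 -0.5274] F printer [-0.1389 -0.0203  0.9239] dR [0.0358 0.0371 0.1423]
```

Call:
{"name": "step_arm", "arguments": {"series": [[[0.1,0,0,0,0,0],[0.2,0,0,0,0,0],[0.3,0,0,0,0,0],[0.3,0,0,0,0,0]]]}}

```text
t: 6.32
ee_pos: [0.6295, 0.006, 0.1411]
tcp_rot: [[0.211, 0.425, 0.88], [0.977, -0.094, -0.189], [0.003, 0.9, -0.435]]
ft_force: [0.5, 0.4, -0.9]
finger_gap: -0.002
grip_force: 0.0
```

Call:
{"name": "step_arm", "arguments": {"series": [[[0.1,0,0,0,0,0],[0.2,0,0,0,0,0],[0.3,0,0,0,0,0],[0.3,0,0,0,0,0]]]}}

```text
t: 6.65
ee_pos: [0.6302, 0.009, 0.1411]
tcp_rot: [[0.211, 0.425, 0.88], [0.977, -0.094, -0.189], [0.003, 0.9, -0.435]]
ft_force: [0.2, -0.6, -0.7]
finger_gap: 0.0
grip_force: 0.0
```

```bash
python3 -c "from geo import *;now()"
```

```text
t 6.65 L,y,dn mm: 25.60828368315133 -3.8947906262239687 24.116683869173176 F tool [-0.4966 -0.5276  0.6146] F printer [ 0.3234 -0.4949 -0.7439] dR [0.0317 0.0461 0.1388]
```

Run:
```python
from geo import *
w=vision.get_image("wrist"); im=cv2.cvtColor(w["frame"],cv2.COLOR_RGB2BGR)
cv2.imwrite("pics/w4.png",cv2.resize(im[110:310,220:420],None,fx=3,fy=3))
```

```text
(no output)
```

View pics/w4.png

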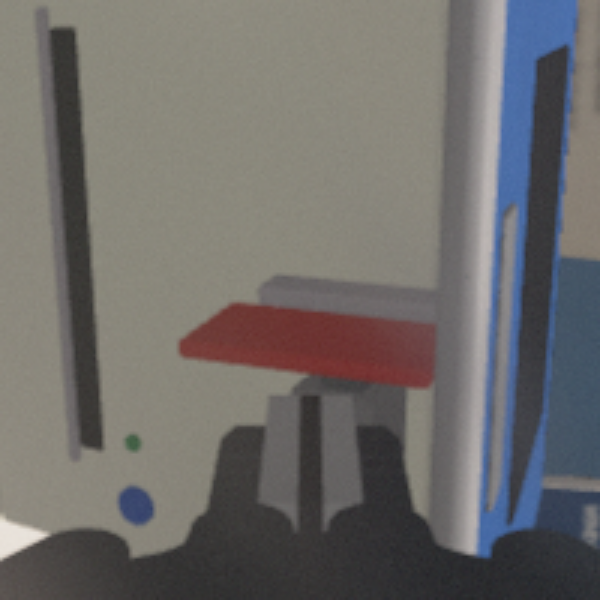

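The tab's front edge (row ~375) is still a few mm left of the finger (tip row ~395); nothing else is near. Continue.

Call:
{"name": "step_arm", "arguments": {"series": [[[0.1,0,0,0,0,0],[0.2,0,0,0,0,0],[0.3,0,0,0,0,0],[0.3,0,0,0,0,0]]]}}

```text
t: 7.03
ee_pos: [0.6308, 0.0119, 0.1411]
tcp_rot: [[0.211, 0.425, 0.88], [0.977, -0.094, -0.189], [0.003, 0.9, -0.435]]
ft_force: [0.2, -0.5, -0.4]
finger_gap: 0.0
grip_force: 0.0
```

Call:
{"name": "step_arm", "arguments": {"series": [[[0.1,0,0,0,0,0],[0.2,0,0,0,0,0],[0.2,0,0,0,0,0]]]}}

```text
t: 7.28
ee_pos: [0.6312, 0.0138, 0.1411]
tcp_rot: [[0.211, 0.425, 0.88], [0.977, -0.094, -0.189], [0.003, 0.9, -0.435]]
ft_force: [-0.1, 0.3, 0.0]
finger_gap: -0.0
grip_force: 0.0
```

Call:
{"name": "step_arm", "arguments": {"series": [[[0.1,0,0,0,0,0],[0.2,0,0,0,0,0],[0.2,0,0,0,0,0]]]}}

```text
t: 7.53
ee_pos: [0.6317, 0.0158, 0.1412]
tcp_rot: [[0.211, 0.425, 0.88], [0.977, -0.094, -0.189], [0.003, 0.9, -0.435]]
ft_force: [0.1, -0.3, -0.2]
finger_gap: 0.001
grip_force: 0.0
```

```bash
python3 -c "from geo import *;now()"
```

```text
t 7.5333 L,y,dn mm: 25.607110380767473 3.0890249765768294 24.041227405912867 F tool [-0.3252 -0.1087  0.2137] F printer [ 0.1449 -0.3248 -0.1917] dR [0.0276 0.0458 0.1423]
```

Run:
```python
from geo import *
p,R=now()
w=vision.get_image("wrist"); im=cv2.cvtColor(w["frame"],cv2.COLOR_RGB2BGR)
T=np.eye(4);T[:3,:3]=R;T[:3,3]=p; V=np.linalg.inv(T@np.array(w["mount"]))
im=cv2.resize(im,None,fx=3,fy=3)
for b in(.002,.029):
  for z in(-.01,-.052):
    for y in(0,.01,.02):
      u=proj(w,lip0+ux*b+uy*y+[0,0,z],V); cv2.circle(im,tuple(int(3*a+1) for a in u),3,[(0,255,0),(255,255,0),(0,255,255)][int(y*100+.5)],-1)
for x in(-.011,.011):
  for y in(-.0145,.0145): cv2.circle(im,tuple(int(3*a+1) for a in proj(w,p+R@np.array([x,y,0]),V)),3,(255,0,255),-1)
cv2.imwrite("pics/w5.png",im[330:930,660:1260])
```

```text
t 7.5333 L,y,dn mm: 25.607110380767473 3.0890249765768294 24.041227405912867 F tool [-0.3252 -0.1087  0.2137] F printer [ 0.1449 -0.3248 -0.1917] dR [0.0276 0.0458 0.1423]
```

View pics/w5.png

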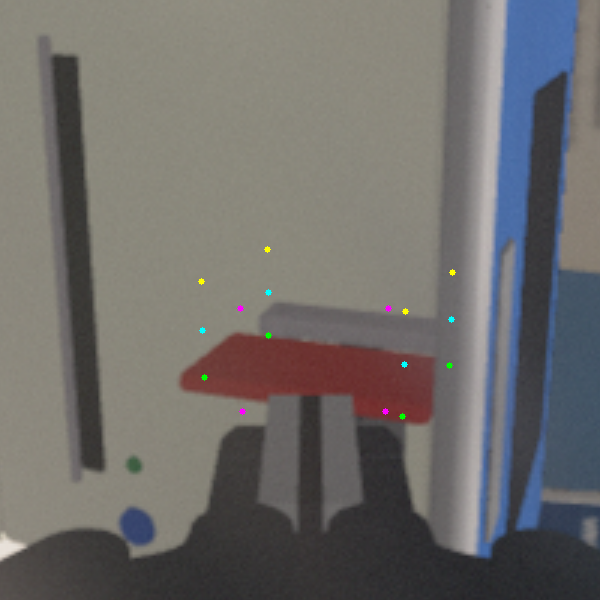

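The wrist crop shows the finger tip (265-355, row 395) overlapping the tab's near edge in front of it, so the real finger end may be short of where I assumed. Check with the fixed cameras.

Run:
```python
from geo import *
p,R=now(); a=[]
for c in("side","top"):
    w=vision.get_image(c); im=cv2.resize(cv2.cvtColor(w["frame"],cv2.COLOR_RGB2BGR),None,fx=6,fy=6,interpolation=cv2.INTER_CUBIC)
    for z in(0,-.04,-.08): cv2.circle(im,tuple(int(6*q+3) for q in proj(w,p+R@np.array([0,0,z]))),4,(0,255,0),1)
    u=proj(w,p+R@np.array([0,0,-.04]))*6; x,y=int(u[0]),int(u[1])
    a.append(im[y-300:y+300,x-200:x+200])
cv2.imwrite("pics/st.png",np.hstack(a))
```

```text
t 7.5833 L,y,dn mm: 25.613413242531678 2.9969103351949506 24.1229800673874 F tool [ 0.457   0.197  -0.2312] F printer [-0.1221  0.4564  0.2792] dR [0.033  0.0393 0.1397]
```

View pics/st.png

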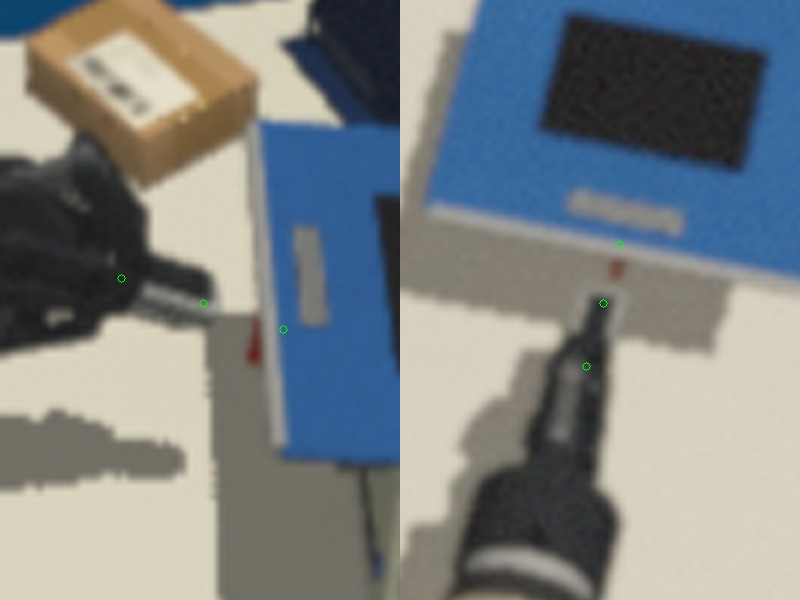

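Confirmed: side and top views put the actual finger end about 33 mm short of the reported TCP (silver end near side (215,312), between my -40 mm mark (203,303) and the TCP mark (283,329)), still in front of the lip. I'll treat the true tip as TCP minus 33 mm: back to the right, then in deeper.

Call:
{"name": "step_arm", "arguments": {"series": [[[-1,0,0,0,0,0],[-2,0,0,0,0,0],[-2.5,0,0,0,0,0],[-2.5,0,0,0,0,0],[-2.5,0,1,0,0,0],[-2.5,0,2,0,0,0],[-2.5,0,2.5,0,0,0],[-2.5,0,2.5,0,0,0]]]}}

```text
t: 8.35
ee_pos: [0.6488, -0.0136, 0.1296]
tcp_rot: [[0.212, 0.426, 0.88], [0.977, -0.094, -0.189], [0.002, 0.9, -0.436]]
ft_force: [-0.2, 0.1, -0.4]
finger_gap: -0.001
grip_force: 0.0
```

Run:
```python
from geo import *
p,R=now(); q=sensors.get_obs()["qpos"]
for L,y in((.057,-.013),(.057,-.003)):
    t0=tgt(L,y,.016)
    for th in(.125,.3,.5,.7,.9,1.0,1.1,1.2):
        S=Rot.from_rotvec(uy*(th-.125)).as_matrix(); c,q=ik(h+S@(t0-h),S@R0,q); print(th,h+S@(t0-h),round(np.sqrt(2*c),4),q)
```

```text
t 8.35 L,y,dn mm: 51.31221257510665 -21.99654799981101 24.50701545752338 F tool [ 0.0842 -0.4433 -0.044 ] F printer [-0.2329  0.0853 -0.3796] dR [0.0774 0.0166 0.1404]
0.125 [ 0.6593 -0.0066  0.1347] 0.0 [ 0.1512 -0.1622 -1.1132 -0.4739 -0.3259  1.7348]
0.3 [ 0.6578 -0.0063  0.155 ] 0.0 [ 0.1262 -0.2261 -0.9081 -0.029  -0.2728  1.774 ]
0.5 [ 0.6602 -0.0068  0.178 ] 0.0 [ 0.0915 -0.1759 -0.6482  0.3761 -0.2045  1.7972]
0.7 [ 0.6671 -0.0083  0.2001] 0.0 [ 0.0557 -0.0532 -0.3663  0.7279 -0.138   1.8014]
0.9 [ 0.6781 -0.0107  0.2203] 0.0 [ 0.0227  0.117  -0.0569  1.0599 -0.079   1.7925]
1.0 [ 0.685  -0.0122  0.2295] 0.0 [ 0.0079  0.2175  0.1131  1.2263 -0.0532  1.7846]
1.1 [ 0.6928 -0.0139  0.2379] 0.0 [-0.0058  0.3296  0.2992  1.3976 -0.0298  1.7753]
1.2 [ 0.7014 -0.0157  0.2455] 0.0 [-0.0183  0.4571  0.5112  1.5799 -0.0088  1.7647]
0.125 [0.6614 0.0031 0.1347] 0.0 [ 0.176  -0.1545 -1.1058 -0.4703 -0.348   1.7469]
0.3 [0.6599 0.0035 0.155 ] 0.0 [ 0.1497 -0.2183 -0.9014 -0.026  -0.2913  1.7889]
0.5 [0.6623 0.003  0.178 ] 0.0 [ 0.1129 -0.1691 -0.642   0.3789 -0.2186  1.8136]
0.7 [0.6692 0.0015 0.2001] 0.0 [ 0.0749 -0.0474 -0.3605  0.7303 -0.1476  1.8182]
0.9 [ 0.6802 -0.0009  0.2203] 0.0 [ 0.0398  0.1219 -0.0512  1.0621 -0.0847  1.8086]
1.0 [ 0.6871 -0.0024  0.2295] 0.0 [ 0.0239  0.2222  0.119   1.2284 -0.057   1.8002]
1.1 [ 0.6949 -0.0041  0.2379] 0.0 [ 0.0093  0.3343  0.3056  1.3998 -0.032   1.7902]
1.2 [ 0.7035 -0.0059  0.2455] 0.0 [-0.004   0.4619  0.5185  1.5826 -0.0095  1.779 ]
```

Call:
{"name": "step_arm", "arguments": {"series": [[[0,0,0.3,0,0,0],[0,0,0.6,0,0,0],[0,0,0.6,0,0,0],[0.2,0,0.6,0,0,0],[0.4,0,0.6,0,0,0],[0.4,0,0.6,0,0,0]]]}}

```text
t: 8.85
ee_pos: [0.6545, -0.0104, 0.1278]
tcp_rot: [[0.211, 0.425, 0.88], [0.978, -0.094, -0.189], [0.003, 0.9, -0.435]]
ft_force: [0.6, -0.3, 0.6]
finger_gap: 0.001
grip_force: 0.0
```

Call:
{"name": "step_arm", "arguments": {"series": [[[0.1,0,0,0,0,0],[0.2,0,0,0,0,0],[0.3,0,0,0,0,0],[0.3,0,0,0,0,0]]]}}

```text
t: 9.18
ee_pos: [0.6551, -0.0076, 0.1276]
tcp_rot: [[0.211, 0.425, 0.88], [0.977, -0.094, -0.189], [0.003, 0.9, -0.435]]
ft_force: [0.3, 0.4, 1.1]
finger_gap: 0.003
grip_force: 0.0
```

Call:
{"name": "step_arm", "arguments": {"series": [[[0.1,0,0,0,0,0],[0.2,0,0,0,0,0],[0.3,0,0,0,0,0],[0.3,0,0,0,0,0]]]}}

```text
t: 9.52
ee_pos: [0.6558, -0.0048, 0.1276]
tcp_rot: [[0.211, 0.425, 0.88], [0.977, -0.094, -0.189], [0.003, 0.9, -0.435]]
ft_force: [0.0, 0.0, -0.3]
finger_gap: 0.006
grip_force: 0.0
```

```bash
python3 -c "from geo import *;now()"
```

```text
t 9.5167 L,y,dn mm: 56.62434499832759 -11.91376509542468 24.107793338329287 F tool [ 0.0101 -0.2487  0.1294] F printer [ 0.0082  0.0108 -0.2802] dR [0.0275 0.0421 0.1436]
```

Call:
{"name": "step_arm", "arguments": {"series": [[[0.1,0,0,0,0,0],[0.2,0,0,0,0,0],[0.2,0,0,0,0,0]]]}}

```text
t: 9.77
ee_pos: [0.656, -0.0034, 0.1275]
tcp_rot: [[0.213, 0.425, 0.88], [0.977, -0.094, -0.191], [0.002, 0.9, -0.436]]
ft_force: [-1.1, -2.8, 1.4]
finger_gap: -0.002
grip_force: 1.2
```

Call:
{"name": "step_arm", "arguments": {"series": [[[0.1,0,0,0,0,0],[0.2,0,0,0,0,0],[0.2,0,0,0,0,0]]]}}

```text
t: 10.02
ee_pos: [0.6564, -0.0015, 0.1275]
tcp_rot: [[0.213, 0.425, 0.88], [0.977, -0.094, -0.191], [0.002, 0.9, -0.436]]
ft_force: [-1.1, -4.1, 0.6]
finger_gap: 0.0
grip_force: 2.2
```

Call:
{"name": "step_arm", "arguments": {"series": [[[0.1,0,0,0,0,0],[0.2,0,0,0,0,0],[0.2,0,0,0,0,0]]]}}

```text
t: 10.27
ee_pos: [0.6569, 0.0008, 0.1275]
tcp_rot: [[0.212, 0.425, 0.88], [0.977, -0.094, -0.19], [0.002, 0.9, -0.436]]
ft_force: [-0.6, -5.6, 0.8]
finger_gap: -0.004
grip_force: 2.5
```

```bash
python3 -c "from geo import *;now()"
```

```text
t 10.2667 L,y,dn mm: 56.624298365228235 -6.242514736358561 24.248351186952526 F tool [-5.5573  0.9833  0.1487] F printer [ 0.5564 -5.5597  0.8078] dR [0.0384 0.0028 0.1423]
```

Contact with the tab at y ≈ -11; it moves against its spring. Push 7 mm more (about 11 mm travel in all).

Call:
{"name": "step_arm", "arguments": {"series": [[[0.15,0,0,0,0,0],[0.3,0,0,0,0,0],[0.45,0,0,0,0,0],[0.6,0,0,0,0,0],[0.7,0,0,0,0,0],[0.7,0,0,0,0,0]]]}}

```text
t: 10.77
ee_pos: [0.6583, 0.0072, 0.1275]
tcp_rot: [[0.213, 0.425, 0.88], [0.977, -0.094, -0.191], [0.002, 0.9, -0.436]]
ft_force: [-1.6, -6.7, 0.8]
finger_gap: -0.003
grip_force: 3.3
```

```bash
python3 -c "from geo import *;now()"
```

```text
t 10.7667 L,y,dn mm: 56.63636064403475 0.3463908687116124 24.259480183202744 F tool [-6.9257  0.6569 -0.4906] F printer [-0.1691 -6.9268  0.7927] dR [ 0.035  -0.0567  0.1401]
```

Hook should be free (6.9 N ≈ 11.6 mm). Raise vertically until the lip is felt.

Call:
{"name": "step_arm", "arguments": {"series": [[[0,0.18,-0.09,0,0,0],[0,0.36,-0.18,0,0,0],[0,0.54,-0.26,0,0,0],[0,0.54,-0.26,0,0,0]]]}}

```text
t: 11.1
ee_pos: [0.6574, 0.007, 0.1319]
tcp_rot: [[0.213, 0.428, 0.879], [0.977, -0.094, -0.191], [0.001, 0.899, -0.438]]
ft_force: [-1.1, -6.4, -2.9]
finger_gap: 0.001
grip_force: 3.3
```

Call:
{"name": "step_arm", "arguments": {"series": [[[0,0.14,-0.07,0,0,0],[0,0.27,-0.13,0,0,0],[0,0.27,-0.13,0,0,0]]]}}

```text
t: 11.35
ee_pos: [0.6573, 0.0069, 0.1346]
tcp_rot: [[0.213, 0.428, 0.878], [0.977, -0.094, -0.191], [0.001, 0.899, -0.438]]
ft_force: [-1.1, -7.0, -2.8]
finger_gap: -0.001
grip_force: 3.3
```

Call:
{"name": "step_arm", "arguments": {"series": [[[0,0.14,-0.07,0,0,0],[0,0.27,-0.13,0,0,0],[0,0.27,-0.13,0,0,0]]]}}

```text
t: 11.6
ee_pos: [0.6572, 0.0069, 0.1373]
tcp_rot: [[0.213, 0.429, 0.878], [0.977, -0.094, -0.191], [0.0, 0.899, -0.439]]
ft_force: [-0.5, -7.8, -2.8]
finger_gap: -0.003
grip_force: 3.8
```

```bash
python3 -c "from geo import *;now()"
```

```text
t 11.6 L,y,dn mm: 51.41176392276566 -0.2220926310662915 15.8504038373946 F tool [-7.7369 -1.9848  2.256 ] F printer [ 1.1422 -7.7378 -2.7769] dR [ 0.2361 -0.0852  0.0711]
```

Call:
{"name": "step_arm", "arguments": {"series": [[[0,0.14,-0.07,0,0,0],[0,0.27,-0.13,0,0,0],[0,0.27,-0.13,0,0,0]]]}}

```text
t: 11.85
ee_pos: [0.6569, 0.0069, 0.1397]
tcp_rot: [[0.213, 0.429, 0.878], [0.977, -0.094, -0.191], [0.0, 0.898, -0.439]]
ft_force: [-1.0, -6.7, -3.9]
finger_gap: -0.004
grip_force: 4.2
```

Call:
{"name": "step_arm", "arguments": {"series": [[[0,0.14,-0.07,0,0,0],[0,0.27,-0.13,0,0,0],[0,0.27,-0.13,0,0,0]]]}}

```text
t: 12.1
ee_pos: [0.6568, 0.0068, 0.1425]
tcp_rot: [[0.213, 0.43, 0.878], [0.977, -0.093, -0.191], [-0.0, 0.898, -0.44]]
ft_force: [-1.8, -7.2, -4.6]
finger_gap: -0.001
grip_force: 4.1
```

```bash
python3 -c "from geo import *;now()"
```

```text
t 12.1 L,y,dn mm: 48.85606146364851 -0.36071533245513654 11.289511650016756 F tool [-7.4159 -4.1744  1.8388] F printer [-0.1975 -7.4157 -4.5574] dR [ 0.3029 -0.0945  0.0436]
```

```bash
cat > arc.py <<'E'
from geo import *
import sys
p,R=now(); tot=float(sys.argv[1]); n=int(sys.argv[2]); up=float(sys.argv[3]) if len(sys.argv)>3 else 0
rows=[]
for i in range(1,n+1):
    S=Rot.from_rotvec(uy*tot*i/n).as_matrix(); a,b=rel(p,R,h+S@(p-h)+[0,0,up*i/n],S@R); rows.append([float(x) for x in np.r_[np.round(a,2),b]])
print(rows)
E
python3 arc.py .08 4
```

```text
t 12.1 L,y,dn mm: 48.85606146364851 -0.36071533245513654 11.289511650016756 F tool [-7.4159 -4.1744  1.8388] F printer [-0.1975 -7.4157 -4.5574] dR [ 0.3029 -0.0945  0.0436]
[[-0.0, 0.21, -0.12, 1.1, -0.0, -0.0], [-0.0, 0.41, -0.24, 2.3, -0.0, -0.0], [-0.0, 0.63, -0.36, 3.4, -0.0, -0.0], [-0.0, 0.84, -0.47, 4.6, -0.0, -0.0]]
```

Call:
{"name": "step_arm", "arguments": {"series": [[[0,0.21,-0.12,1.1,0,0],[0,0.41,-0.24,2.3,0,0],[0,0.63,-0.36,3.4,0,0],[0,0.84,-0.47,4.6,0,0],[0,0.84,-0.47,4.6,0,0]]]}}

```text
t: 12.52
ee_pos: [0.6563, 0.007, 0.1528]
tcp_rot: [[0.213, 0.499, 0.84], [0.977, -0.109, -0.183], [0.0, 0.86, -0.511]]
ft_force: [-7.9, -5.1, -1.1]
finger_gap: -0.002
grip_force: 5.3
```

```bash
python3 arc.py .15 6
python3 - <<'E'
from quad import *
for c,s in(("side",(345,190)),("top",(300,140))):
    p=vision.get_image(c); print(quad(p,s))
E
```

```text
t 12.5167 L,y,dn mm: 43.875976018880415 -0.360257119771349 2.2664147102721977 F tool [-6.68   -4.3501 -5.1829] F printer [-6.6901 -6.6678 -1.0921] dR [ 4.9422 -0.089   0.0542]
[[0.0, 0.26, -0.15, 1.4, -0.0, -0.0], [0.0, 0.52, -0.3, 2.9, -0.0, -0.0], [0.0, 0.79, -0.44, 4.3, -0.0, -0.0], [0.0, 1.06, -0.57, 5.7, -0.0, -0.0], [0.0, 1.33, -0.7, 7.2, -0.0, -0.0], [0.0, 1.61, -0.82, 8.6, -0.0, -0.0]]
(array([[332., 130.],
       [379., 147.],
       [386., 204.],
       [332., 192.]]), array([ 327,  130,   64,   75, 2532], dtype=int32))
(array([[295., 122.],
       [355., 133.],
       [347., 174.],
       [284., 162.]]), array([ 284,  122,   72,   53, 2013], dtype=int32))
```

```bash
cat > th.py <<'E'
from geo import *
from quad import quad
from scipy.optimize import minimize_scalar
# cover angle: match predicted blue plate (top face) polygon to the blue mask edge rows along columns of front edge
def corners(th,dz=4.8,Lf=151.9):
    n=ux*-np.sin(th)*-1*0
    out=[]
    for L,w in((Lf,103),(Lf,-103),(-2,-103),(-2,103)):
        L/=1000;w/=1000;d=dz/1000
        out.append(h+ux*(-L*np.cos(th)-d*np.sin(th))+uy*w+np.array([0,0,L*np.sin(th)+d*np.cos(th)]))
    return out
def mask(p):
    return cv2.inRange(cv2.cvtColor(p["frame"],cv2.COLOR_RGB2HSV),(100,110,60),(125,255,255))>0
def angle(c="top",lo=.05,hi=1.45):
    p=vision.get_image(c); m=mask(p); best=[]
    for th in np.arange(lo,hi,.01):
        P=np.array([proj(p,X) for X in corners(th)]); poly=np.zeros(m.shape,np.uint8); cv2.fillConvexPoly(poly,np.round(P*16).astype(np.int32),1,shift=4)
        inner=cv2.dilate(poly,np.ones((13,13)))>0; poly=poly>0
        best.append((np.sum(poly&m)/np.sum(poly|(m&inner)),th))
    return max(best)
if __name__=="__main__": print({c:angle(c) for c in("top","side")}); now()
E
python3 th.py
```

```text
{'top': (np.float64(0.6991482112436116), np.float64(0.30000000000000004)), 'side': (np.float64(0.6894502228826151), np.float64(0.24000000000000005))}
t 12.7167 L,y,dn mm: 43.90671190878626 -0.34572330776615084 2.230896878380241 F tool [-7.4651 -1.623  -5.3598] F printer [-5.4535 -7.4552  1.3299] dR [ 4.831  -0.0862  0.0708]
```

Run:
```python
from th import *
p,R=now()
for d in(.030,.036):
  for y in(-.008,.008):
    t=p+R@np.array([0,y,-d]); v=t-lip0; hh=t-h; print(d,y,"behind lip0",v@ux*1000,"above lip0",v[2]*1000,"hinge r",np.hypot(hh@ux,hh[2])*1000,"ang",np.arctan2(hh[2],-hh@ux))
w=vision.get_image("top"); q,_=quad(w,(300,140)); print(q.tolist())
for th in(.125,.2,.25,.3): print(th,[np.round(proj(w,X),1).tolist() for X in corners(th)])
im=cv2.cvtColor(w["frame"],cv2.COLOR_RGB2BGR);s=vision.get_image("side");im2=cv2.cvtColor(s["frame"],cv2.COLOR_RGB2BGR)
print(quad(s,(345,190))[0].tolist())
for th in(.125,.2,.25,.3): print(th,[np.round(proj(s,X),1).tolist() for X in corners(th)])
a=cv2.resize(im2[110:230,290:400],None,fx=5,fy=5);
for th,col in((.15,(0,255,0)),(.25,(0,255,255)),(.35,(0,0,255))):
    for X in corners(th)[:2]: u=proj(s,X); cv2.circle(a,(int((u[0]-290)*5),int((u[1]-110)*5)),4,col,1)
cv2.imwrite("pics/s9.png",a)
```

```text
t 12.7167 L,y,dn mm: 43.90671190878626 -0.34572330776615084 2.230896878380241 F tool [-7.4651 -1.623  -5.3598] F printer [-5.4535 -7.4552  1.3299] dR [ 4.831  -0.0862  0.0708]
0.03 -0.008 behind lip0 8.672833492461177 above lip0 -12.714033011019616 hinge r 150.25303274433114 ang 0.04816356612797518
0.03 0.008 behind lip0 16.820867509204632 above lip0 1.0558293784666273 hinge r 143.47647708649666 ang 0.14691983331134068
0.036 -0.008 behind lip0 3.5091419406579694 above lip0 -9.658511169023276 hinge r 155.5831025349343 ang 0.06618303320494737
0.036 0.008 behind lip0 11.657175957401531 above lip0 4.111351220462966 hinge r 149.04907844207358 ang 0.16212803708763188
[[295.0, 122.0], [355.0, 133.0], [347.0, 174.0], [284.0, 162.0]]
0.125 [[282.4, 164.6], [347.9, 177.9], [357.2, 132.6], [293.8, 120.2]]
0.2 [[282.0, 163.4], [348.1, 176.7], [357.2, 132.7], [293.8, 120.3]]
0.25 [[281.8, 162.3], [348.3, 175.8], [357.2, 132.8], [293.8, 120.4]]
0.3 [[281.6, 161.2], [348.5, 174.8], [357.1, 132.9], [293.8, 120.5]]
[[333.0, 131.0], [379.0, 147.0], [386.0, 204.0], [332.0, 192.0]]
0.125 [[324.8, 141.0], [329.9, 197.2], [390.6, 200.5], [378.1, 145.0]]
0.2 [[325.4, 137.9], [330.7, 194.2], [390.5, 200.5], [378.0, 145.1]]
0.25 [[326.0, 135.9], [331.4, 192.1], [390.3, 200.6], [377.9, 145.1]]
0.3 [[326.8, 133.8], [332.3, 190.1], [390.2, 200.6], [377.8, 145.1]]
```

View pics/s9.png

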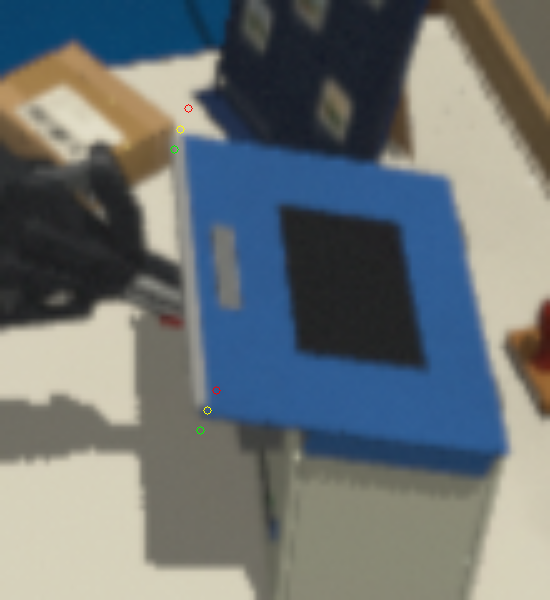

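The side crop shows the cover's front corner (205,410 / 180,135) on the 0.25 rad marks, so it is past the 0.2 caught limit with the tab held over; the finger (150,290) is under the bead. A small backward force (~5 N) along the finger: ease off 2 mm, and go on turning about the hinge.

Call:
{"name": "step_arm", "arguments": {"series": [[[0,0,-0.2,0,0,0],[0,0.26,-0.35,1.4,0,0],[0,0.52,-0.5,2.9,0,0],[0,0.79,-0.64,4.3,0,0],[0,0.79,-0.64,4.3,0,0]]]}}

```text
t: 13.23
ee_pos: [0.6549, 0.0072, 0.1633]
tcp_rot: [[0.213, 0.561, 0.8], [0.977, -0.122, -0.174], [0.0, 0.819, -0.574]]
ft_force: [-10.2, -5.1, -0.0]
finger_gap: -0.001
grip_force: 5.9
```

```bash
python3 th.py; python3 arc.py .15 6
```

```text
{'top': (np.float64(0.6997157071783937), np.float64(0.38000000000000006)), 'side': (np.float64(0.685608400247066), np.float64(0.34))}
t 13.3333 L,y,dn mm: 38.150730995584134 -0.33489294379541923 -6.555474602333885 F tool [-7.5534 -3.4754 -5.8511] F printer [-6.8018 -7.5405  0.4948] dR [ 9.1264 -0.0824  0.0802]
t 13.3333 L,y,dn mm: 38.150730995584134 -0.33489294379541923 -6.555474602333885 F tool [-7.5534 -3.4754 -5.8511] F printer [-6.8018 -7.5405  0.4948] dR [ 9.1264 -0.0824  0.0802]
[[0.0, 0.26, -0.15, 1.4, -0.0, -0.0], [0.0, 0.53, -0.3, 2.9, -0.0, -0.0], [0.0, 0.8, -0.43, 4.3, -0.0, -0.0], [0.0, 1.08, -0.57, 5.7, -0.0, -0.0], [0.0, 1.36, -0.69, 7.2, -0.0, -0.0], [0.0, 1.64, -0.81, 8.6, -0.0, -0.0]]
```

Call:
{"name": "step_arm", "arguments": {"series": [[[0,-0.05,-0.2,0,0,0],[0,-0.1,-0.4,0,0,0],[0,-0.1,-0.4,0,0,0]]]}}

```text
t: 13.58
ee_pos: [0.6518, 0.0082, 0.1655]
tcp_rot: [[0.213, 0.558, 0.802], [0.977, -0.122, -0.174], [0.001, 0.821, -0.571]]
ft_force: [0.0, -5.6, -2.4]
finger_gap: 0.001
grip_force: 3.2
```

Call:
{"name": "step_arm", "arguments": {"series": [[[0,0.26,-0.15,1.4,0,0],[0,0.53,-0.3,2.9,0,0],[0,0.8,-0.43,4.3,0,0],[0,0.8,-0.43,4.3,0,0]]]}}

```text
t: 13.92
ee_pos: [0.6522, 0.0079, 0.1739]
tcp_rot: [[0.213, 0.619, 0.756], [0.977, -0.135, -0.164], [0.0, 0.774, -0.634]]
ft_force: [-10.6, -4.2, -0.2]
finger_gap: -0.003
grip_force: 6.7
```

```bash
python3 th.py; python3 arc.py .15 6
```

```text
{'top': (np.float64(0.7009587020648967), np.float64(0.43000000000000005)), 'side': (np.float64(0.6822222222222222), np.float64(0.39000000000000007))}
t 14.0167 L,y,dn mm: 31.010066205738962 -0.22853491621339433 -14.779118539317018 F tool [-7.4894 -4.2349 -5.3885] F printer [-6.8646 -7.4782  0.122 ] dR [13.4349 -0.0628  0.0764]
t 14.0167 L,y,dn mm: 31.010066205738962 -0.22853491621339433 -14.779118539317018 F tool [-7.4894 -4.2349 -5.3885] F printer [-6.8646 -7.4782  0.122 ] dR [13.4349 -0.0628  0.0764]
[[0.0, 0.27, -0.15, 1.4, -0.0, -0.0], [0.0, 0.55, -0.3, 2.9, -0.0, -0.0], [0.0, 0.83, -0.44, 4.3, -0.0, -0.0], [0.0, 1.12, -0.58, 5.7, -0.0, -0.0], [0.0, 1.41, -0.7, 7.2, -0.0, -0.0], [0.0, 1.7, -0.82, 8.6, -0.0, -0.0]]
```

Cover is at about 0.41 rad with under 12 N. From here translate along the lip's arc without more pitching.

Call:
{"name": "step_arm", "arguments": {"series": [[[0,0.45,-0.2,0,0,0],[0,0.95,-0.35,0,0,0],[0,1.45,-0.45,0,0,0],[0,1.45,-0.45,0,0,0]]]}}

```text
t: 14.35
ee_pos: [0.6572, 0.0067, 0.187]
tcp_rot: [[0.212, 0.619, 0.756], [0.977, -0.134, -0.164], [0.0, 0.774, -0.633]]
ft_force: [-9.6, -4.0, 0.6]
finger_gap: -0.002
grip_force: 6.2
```

```bash
cat > lin.py <<'E'
from th import *
import sys
p,R=now(); a,b=float(sys.argv[1]),float(sys.argv[2]); n=int(sys.argv[3]); r=.155
t=[angle(c)[1] for c in("top","side")]; print(t)
print([[float(x) for x in np.round(R.T@(r*(ux*(np.cos(a)-np.cos(x))+np.array([0,0,np.sin(x)-np.sin(a)])))*100,2)] for x in np.linspace(a,b,n+1)[1:]])
E
python3 lin.py .51 .75 6
```

```text
t 14.35 L,y,dn mm: 29.84022455755861 -0.37262768614489866 -28.952616426732515 F tool [-5.8948 -4.9735 -6.9489] F printer [-8.5359 -5.8824  0.5532] dR [13.5226 -0.0689  0.0465]
[np.float64(0.5200000000000001), np.float64(0.49000000000000005)]
[[0.0, 0.61, -0.1], [0.0, 1.23, -0.17], [0.0, 1.85, -0.22], [0.0, 2.47, -0.24], [0.0, 3.09, -0.24], [0.0, 3.71, -0.21]]
```

Cover ≈0.50 (milestone reached), force under 10 N. Continue.

Call:
{"name": "step_arm", "arguments": {"series": [[[0,0.6,-0.1,0,0,0],[0,1.2,-0.17,0,0,0],[0,1.85,-0.22,0,0,0],[0,1.85,-0.22,0,0,0]]]}}

```text
t: 14.78
ee_pos: [0.6674, 0.0048, 0.2045]
tcp_rot: [[0.212, 0.617, 0.758], [0.977, -0.135, -0.164], [0.001, 0.775, -0.632]]
ft_force: [-14.6, -3.9, 3.1]
finger_gap: -0.003
grip_force: 7.9
```

```bash
python3 lin.py .62 .86 6
```

```text
t 14.7833 L,y,dn mm: 31.605477840381457 -0.16545945536728682 -49.1634963201566 F tool [ -6.8484  -6.0576 -12.3526] F printer [-13.412   -6.8319   3.1022] dR [13.3924 -0.0453  0.0775]
[np.float64(0.6500000000000001), np.float64(0.6100000000000001)]
[[0.0, 0.62, -0.03], [0.0, 1.24, -0.03], [0.0, 1.86, -0.01], [0.0, 2.48, 0.04], [0.0, 3.09, 0.11], [0.01, 3.71, 0.21]]
```

Call:
{"name": "step_arm", "arguments": {"series": [[[0,0,-0.25,0,0,0],[0,0,-0.5,0,0,0],[0,0,-0.5,0,0,0]]]}}

```text
t: 15.13
ee_pos: [0.6648, 0.007, 0.2087]
tcp_rot: [[0.21, 0.615, 0.76], [0.978, -0.135, -0.161], [0.004, 0.777, -0.63]]
ft_force: [-1.4, -0.4, 0.6]
finger_gap: -0.002
grip_force: 0.8
```

```bash
python3 th.py
```

```text
{'top': (np.float64(0.6902417188898836), np.float64(0.6500000000000001)), 'side': (np.float64(0.6457184858507902), np.float64(0.6100000000000001))}
t 15.2333 L,y,dn mm: 27.262359734886914 1.6452118077559168 -51.79747183010125 F tool [-0.4653 -0.8021 -3.0499] F printer [-2.8737 -0.4739  1.2956] dR [13.2444  0.1771  0.1332]
```

Side force vanished: the finger slipped off the tab, but the cover stays at 0.63 rad, past the catch. Retreat, go right of the tab and lift the plate itself with the finger parallel to it.

Call:
{"name": "step_arm", "arguments": {"series": [[[0,0,-1.5,0,0,0],[0,0,-3,0,0,0],[0,0,-4,0,0,0],[-1.3,0,-4,0,0,0],[-2.5,0,-4,0,0,0],[-2.5,0,-4,0,0,0]]]}}

```text
t: 15.73
ee_pos: [0.6292, -0.0124, 0.2345]
tcp_rot: [[0.212, 0.614, 0.76], [0.977, -0.135, -0.163], [0.003, 0.778, -0.629]]
ft_force: [-0.4, -0.0, -0.1]
finger_gap: -0.001
grip_force: 0.0
```

```bash
cat > lipc.py <<'E'
from th import *
def lipat(th): return h+.16*(ux*-np.cos(th)+np.array([0,0,np.sin(th)]))
def st():
    p,R=now(); a=angle("top")[1],angle("side")[1]; th=np.mean(a); print("th",a,"pitch",-np.arcsin(R[2,2]))
    print("lip in tool mm",R.T@(lipat(th)-p)*1000); return p,R,th
E
python3 - <<'E'
from lipc import *
p,R,th=st()
g=R.T@(lipat(th)-p)*1000; print("move cm to lip at y=24,z=-47:",(g-np.array([g[0],24,-47]))/10)
E
```

```text
t 15.7333 L,y,dn mm: -11.838200059035218 -24.946347298768508 -61.51152912230386 F tool [-0.129  -0.3267 -0.2211] F printer [-0.3774 -0.1283 -0.1154] dR [13.1733  0.0567  0.1766]
th (np.float64(0.6500000000000001), np.float64(0.6100000000000001)) pitch 0.6799155644806296
lip in tool mm [25.0002 19.0478  1.7686]
move cm to lip at y=24,z=-47: [ 0.     -0.4952  4.8769]
```

Call:
{"name": "step_arm", "arguments": {"series": [[[0,-0.5,1,0,0,0],[0,-0.5,2.5,0,0,0],[0,-0.5,4,0,0,0],[0,-0.5,4.8,0,0,0],[0,-0.5,4.8,0,0,0]]]}}

```text
t: 16.25
ee_pos: [0.663, -0.0186, 0.1975]
tcp_rot: [[0.211, 0.617, 0.758], [0.977, -0.135, -0.162], [0.002, 0.775, -0.632]]
ft_force: [-0.9, -0.4, -1.4]
finger_gap: -0.002
grip_force: 0.0
```

Call:
{"name": "step_arm", "arguments": {"series": [[[0,0.25,0,0,0,0],[0,0.5,0,0,0,0],[0,0.75,0,0,0,0],[0,1,0,0,0,0],[0,1,0,0,0,0]]]}}

```text
t: 16.67
ee_pos: [0.6685, -0.0199, 0.2076]
tcp_rot: [[0.211, 0.615, 0.76], [0.978, -0.135, -0.162], [0.003, 0.777, -0.63]]
ft_force: [-3.3, 1.7, -2.8]
finger_gap: 0.001
grip_force: 2.2
```

```bash
python3 -c "
from lipc import *
st()"
```

```text
t 16.6667 L,y,dn mm: 35.94116535826387 -24.042794919691914 -54.73584689389016 F tool [ 0.9762 -4.42   -1.066 ] F printer [-3.6127  0.983  -2.7583] dR [13.2678  0.0888  0.1246]
th (np.float64(0.7000000000000002), np.float64(0.6800000000000002)) pitch 0.6815638301667061
lip in tool mm [ 24.174   24.3021 -46.5192]
```

Clean lift now (4.4 N square to the finger). Rotate rigidly about the hinge.

```bash
python3 arc.py .2 5
```

```text
t 16.7667 L,y,dn mm: 36.01197695054614 -24.04225998251544 -54.759242884130956 F tool [ 1.1439 -5.6154 -1.7614] F printer [-4.9045  1.1526 -3.2498] dR [13.2459  0.0907  0.1333]
[[0.0, 0.46, -0.08, 2.3, -0.0, 0.0], [0.0, 0.91, -0.15, 4.6, -0.0, 0.0], [0.0, 1.37, -0.19, 6.9, -0.0, 0.0], [0.0, 1.84, -0.22, 9.2, -0.0, 0.0], [0.01, 2.3, -0.23, 11.5, -0.0, 0.0]]
```

Call:
{"name": "step_arm", "arguments": {"series": [[[0,0.45,-0.1,2.3,0,0],[0,0.9,-0.17,4.6,0,0],[0,1.37,-0.22,6.9,0,0],[0,1.84,-0.25,9.2,0,0],[0,2.3,-0.27,11.5,0,0],[0,2.3,-0.27,11.5,0,0]]]}}

```text
t: 17.27
ee_pos: [0.6828, -0.0235, 0.2297]
tcp_rot: [[0.212, 0.753, 0.623], [0.977, -0.165, -0.133], [0.003, 0.637, -0.771]]
ft_force: [-4.9, 0.1, 0.7]
finger_gap: -0.001
grip_force: 2.1
```

```bash
python3 -c "
from lipc import *
st()"; python3 arc.py .25 6
```

```text
t 17.2667 L,y,dn mm: 39.55275161325119 -24.494760224208857 -81.01964207255342 F tool [-0.9255 -3.2427 -3.5668] F printer [-4.7733 -0.9199  0.6805] dR [24.6384  0.0271  0.1814]
th (np.float64(0.9300000000000002), np.float64(0.9200000000000003)) pitch 0.8800196264457376
lip in tool mm [ 24.6253  26.6373 -45.4648]
t 17.3667 L,y,dn mm: 39.545948860881424 -24.393652705502397 -79.98563058361705 F tool [ 0.3445 -0.315   0.1809] F printer [-0.1263  0.3456 -0.3394] dR [24.5006  0.048   0.1775]
[[0.0, 0.48, -0.07, 2.4, -0.0, 0.0], [0.0, 0.96, -0.13, 4.8, -0.0, 0.0], [0.0, 1.44, -0.16, 7.2, -0.0, 0.0], [0.01, 1.92, -0.18, 9.5, -0.0, 0.0], [0.01, 2.4, -0.17, 11.9, -0.0, 0.0], [0.01, 2.88, -0.15, 14.3, -0.0, 0.0]]
```

Cover at 0.92. One more swing to about 1.13.

Call:
{"name": "step_arm", "arguments": {"series": [[[0,0.48,-0.1,2.4,0,0],[0,0.96,-0.16,4.8,0,0],[0,1.44,-0.2,7.2,0,0],[0,1.92,-0.22,9.5,0,0],[0,2.4,-0.22,11.9,0,0],[0,2.4,-0.22,11.9,0,0]]]}}

```text
t: 17.87
ee_pos: [0.6989, -0.027, 0.2447]
tcp_rot: [[0.212, 0.866, 0.453], [0.977, -0.189, -0.096], [0.002, 0.464, -0.886]]
ft_force: [-4.6, 0.6, 1.5]
finger_gap: -0.002
grip_force: 2.0
```

```bash
python3 -c "
from lipc import *
st()"
```

```text
t 17.8667 L,y,dn mm: 47.9097492334303 -24.58561029399303 -101.72576690212412 F tool [-0.3971 -3.3801 -3.4141] F printer [-4.5782 -0.395   1.4571] dR [36.596   0.0407  0.1386]
th (np.float64(1.1400000000000003), np.float64(1.1200000000000003)) pitch 1.0887182948294558
lip in tool mm [ 24.7076  27.73   -46.3731]
```

Cover at ≈1.13 rad (65°). Ease off and withdraw.

Call:
{"name": "step_arm", "arguments": {"series": [[[0,-0.7,0,0,0,0],[0,-1.5,-0.5,0,0,0],[0,-2,-2.5,0,0,0],[0,-2.5,-5,0,0,0],[0,-3.5,-8,0,0,0],[0,-4.5,-10,0,0,0],[0,-4.5,-10,0,0,0],[0,-4.5,-10,0,0,0]]]}}

```text
t: 18.63
ee_pos: [0.6126, -0.0081, 0.3137]
tcp_rot: [[0.211, 0.864, 0.457], [0.978, -0.188, -0.095], [0.004, 0.467, -0.884]]
ft_force: [0.2, -0.5, -0.1]
finger_gap: -0.003
grip_force: 0.0
```

```bash
python3 -c "
from lipc import *
st()
w=vision.get_image('top')
for t in('parcel','letters','tape','inkpad'): print(t,[(np.round(r['at'],3),round(r['score'],2)) for r in vision.spot_in(w,t)][:1])"
```

```text
t 18.6333 L,y,dn mm: -61.70582988825502 -24.29337595236421 -125.43926198886207 F tool [-0.4605  0.1981  0.2309] F printer [ 0.2831 -0.4601 -0.1134] dR [36.3887  0.1506  0.1397]
th (np.float64(1.1400000000000003), np.float64(1.1200000000000003)) pitch 1.08509050546901
lip in tool mm [24.2224 73.8532 56.0807]
parcel [(array([0.634, 0.328, 0.042]), 0.76)]
letters [(array([ 0.631, -0.334,  0.035]), 0.85)]
tape [(array([0.472, 0.332, 0.048]), 0.9)]
inkpad [(array([ 0.388, -0.276,  0.024]), 0.79)]
```

The cover stands at about 1.13 rad on its own, the arm is free, and the bystanders haven't moved.

```bash
python3 -c "
from cell import env
print(env.job_done())"
```

```text
the job is handed in; nothing more can be done
None
```

The printer cover stands open by itself at about 1.13 rad (65°), the robot is clear, the bystanders are within a few mm of where they started (vision reading), the highest wrist force I read was about 15 N, and the job is handed in; no verdict was returned, and the fingers really end about 33 mm short of the stated TCP.

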